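Park the print-head sleeves by size

TASK

Get the bioprinter's parking rack ready: lift the transport bar straight up, level, until it is well clear of both U brackets, then lay it down lengthwise on the long black mat, wholly on the mat. Then stand the three aluminium print-head sleeves upright, each centred on its own round pad of the rack, in order of size, the largest on the end pad nearest the steel cup and the smallest at the other end; do not tip a sleeve over on the way.

Things in the scene. Friction and masses are not known exactly. Their poses are not given: they have to be found in the camera images.
- rack: fixed aluminium base plate 80 x 370 x 12 mm, origin at the centre of its underside on the table; the row of three pads and the bar run along its y axis. At y = +158 and -158 mm stands a dark steel U bracket, open at the top: slot 22 mm wide (across x), slot floor 45 mm and prong tops 68 mm above the table; the bracket is 46 mm wide over all along x and 14 mm thick along y
- bar: loose square steel bar 14 x 360 x 14 mm, about 250 g, long axis its y; origin at the centre of its underside. At the start it lies in both brackets over the pads, underside 45 mm and top 59 mm above the table, parallel to the rack's y; the pads' tops are 30 mm below it. It blocks the pads until it is removed
- mat: fixed thin black rubber mat 80 x 420 x 4 mm flat on the table to one side, left or right; origin at the centre of its underside, long axis its y; its y axis points roughly along the world's x
- seat_left: fixed black round rubber pad, 54 mm in diameter and 3 mm thick, on the 12 mm thick base of the rack, its top 15 mm above the table; origin at the centre of its underside (12 mm above the table); z up. End pad, at y = +85 mm in the rack's frame
- seat_mid: fixed black round rubber pad, 54 mm in diameter and 3 mm thick, on the 12 mm thick base of the rack, its top 15 mm above the table; origin at the centre of its underside (12 mm above the table); z up. Middle pad, at the rack's origin in plan
- seat_right: fixed black round rubber pad, 54 mm in diameter and 3 mm thick, on the 12 mm thick base of the rack, its top 15 mm above the table; origin at the centre of its underside (12 mm above the table); z up. End pad, at y = -85 mm in the rack's frame
- cup: fixed open stainless steel purge cup, 52 mm across and 40 mm high, standing on the table just beyond the rack (farther from the robot), behind one end of the row: 85 mm from the row's line and at 130 mm to one side of its middle. Behind the other end stands a low grey sensor block, 30 mm high. Origin at the centre of the cup's underside
- sleeve_small: the small sleeve: loose plain aluminium cylinder standing upright, 26 mm in diameter and 50 mm tall, about 60 g, with a black cap on top; origin at the centre of its underside, z up along its axis; its yaw does not matter
- sleeve_medium: the medium sleeve: loose plain aluminium cylinder standing upright, 34 mm in diameter and 70 mm tall, about 130 g, with a black cap on top; origin at the centre of its underside, z up along its axis; its yaw does not matter
- sleeve_large: the large sleeve: loose plain aluminium cylinder standing upright, 42 mm in diameter and 90 mm tall, about 250 g, with a black cap on top; origin at the centre of its underside, z up along its axis; its yaw does not matter. The sleeves stand on the table in front of the rack, in a loose row with a 63 mm wide, 15 mm high dish and a 44 mm wide, 50 mm high jar, which are not needed; neighbours' centres are at least 75 mm apart
Mind the look-alikes: they are no part of the job. Leave any green or yellow look-alike of the sleeve_medium alone. What is shaped like the sleeve_small but green is not meant.

How it is judged:
By the outcome, as a careful person would: the job done as asked, in the order asked, and still so for the second after the job is handed in, with the robot touching nothing.
It also fails if it takes over 122 s, if anything falls off the work surface, if the arm or the gripper's body presses on something with over 40 N, if the wrist force passes 120 N, or if a joint passes its speed limit or range.

ROBOT

A 6-joint arm with a two-finger parallel gripper is mounted at the origin on the work surface. World frame = base frame: x ahead of the robot, y to its left, z up, the work surface at z = 0. Lengths are in m, angles in rad, forces in N, time in s.
With the tool pointing down it reaches from about 0.375 to 0.9 m from the base axis. Payload 3.1 kg.
Tool frame: the origin (TCP) lies at the very end of the fingers, on their centre line; the grasp point (between the pads) lies arm.pinch_z behind it (arm.pinch_z is the distance from the TCP to the grasp point, in m); y points along the fingers, z is the direction in which the jaws open and shut, and the axes are right-handed (so a half turn about y gives the same grasp; the last joint's range is limited). The gripper opens to 85 mm and grips with 20 to 120 N. Pads are 22 mm wide; open, the fingers measure 114 mm over their backs; the gripper's body (76 mm by 85 mm) begins 54 mm behind the grasp point. The pads swing forward as they close: fully open they stand 13 mm farther back than shut.
Start: joints at [1.062, 0.527, 1.433, -0, 1.181, -0.178], TCP at [0.202, 0.591, 0.231] pointing down, gripper open.
Joint ranges: [-3.08, 3.08], [-0.75, 2.2], [0.22, 2.44], [-1.43, 4.57], [0, 2.65], [-2.85, 2.85]. Speed limits (rad/s): [2.79, 2.79, 3.14, 3.14, 3.14, 3.14].

INTERFACE

Orientations are given as a unit quaternion [w, x, y, z].
In Python, from cell import arm, vision, finish_job gives the robot as it stands.
- The arm moves only by the tool servo_tool, never from a script. Its argument "motion" is a list of rows, each a list of 6 numbers: the shift along the tool's x, y, z in m, then the turn, a rotation vector about the tool's x, y, z in degrees. In form: [[x, y, z, ax, ay, az], ...]. A call has 1 to 8 rows; each row shifts and turns the pose as measured when the row begins, along the tool's axes as they then stand; what a row does not reach is not made up. A row lasts 1/12 s, in which the tool goes at most 41.7 mm and 7.16 degrees, less where a joint would pass 70% of its speed; a pose out of reach is approached as far as the arm can. A call is refused whole if a number of a shift passes 0.0417 or a number of a turn 7.16, either way. A call with a gripper value outside its range is refused whole. "claw" is the finger opening in m, from 0 to 0.0854, set as the call begins (left out, the last holds). The fingers move at their own pace and stop on an object; the grip force is fixed at half the most. Time passes only in rows, so rows that do not move let the fingers close. It gives the time, the measured TCP pose, the force and the opening at its end, in the units of the state.
- arm.sense(): the state, without advancing time (a new reading comes with each control period).
- vision.read_camera(name): name is "side" or "top" or "wrist"; returns the picture (420x560x3 uint8, blue, green, red); there is no depth.
- vision.camera_params(name): a dict with "camera_matrix" (3x3 intrinsics, pixels), "k1" (the pictures are not rectified: a ray, as slopes to the right and down, at radius r is drawn at 1 + k1 r^2 times it, then the intrinsics apply), "R" (3x3) and "t" (3): a world point X has camera coordinates R X + t. Camera axes: x right, y down, z forward; pixel columns grow to the right and rows downward; lengths in m; the calibration is good to about 2 mm. A picture is of the moment at which its call begins: read the wrist's pose just before it. camera_params takes no time and is no camera call; for the wrist camera it gives the pose at the moment of the call.
- finish_job(): hands the job in, once; it reports no verdict.
The state is a dict: "clock": time; "q": joint angles; "joint_velocities": joint speeds; "tau": joint torques, N m; "ee_pos": TCP position; "eef_rot": TCP orientation; "force": force on the tool from outside, world axes, zero at the start; "torque": the same for the moment, N m; "width": finger opening in m.
Only numpy, scipy, OpenCV 4.12 (cv2) and the standard library are available. Lean on these libraries where they do the work, as an engineer would, in place of code of your own. Each camera call takes 0.05 s, during which the arm holds its last target. There are 200 camera calls.

## Working session

There is one attempt and no reset: what is moved stays moved. The work goes in short steps, Python scripts to look and compute and a tool call to move; the robot and the scene stay as the last step left them, time stands still between calls to the robot, and variables do not carry over. Pictures are saved under pics/ and viewed, about 12 in all and at most 16, crops included, and the job is handed in when it is done.

Besides the shell and the picture viewer there is one more tool, called after "Call:" as name(argument=value, ...) on one line, values as JSON. servo_tool: Moves the arm, as the interface text tells. Its arguments: {"type":"object","properties":{"motion":{"type":"array","items":{"type":"array","items":{"type":"number"}}},"claw":{"type":"number"}},"required":["motion"]}

```bash
ls; mkdir -p pics; python3 - <<'E'
from cell import arm, vision
import cv2, numpy as np
print(arm.sense(), arm.pinch_z)
for n in ("top","side"):
    cv2.imwrite(f"pics/{n}0.png", vision.read_camera(n)); print(n, vision.camera_params(n))
print(vision.camera_params("wrist"))
E
```

```text
pics
{'clock': 0.0, 'q': array([ 1.06248581e+00,  5.28477236e-01,  1.43395223e+00,  9.22262644e-06,
        1.18142757e+00, -1.78478125e-01]), 'joint_velocities': array([ 8.96320304e-04,  1.61825367e-03, -1.73452932e-03, -3.28712985e-03,
        8.46059990e-05, -1.18073263e-03]), 'tau': array([ 4.78366237e-04, -4.42340362e+01, -1.78025401e+01, -7.30065062e-05,
        8.35548359e-03,  1.37050350e-05]), 'ee_pos': array([0.20201295, 0.59065824, 0.23031097]), 'eef_rot': array([-0.69675936,  0.69826501, -0.11635902,  0.11581425]), 'force': array([ 0.06439494,  0.20766967, -0.00329666]), 'torque': array([ 0.00723406, -0.01914487, -0.04290301]), 'width': 0.08526319012569197} 0.0187
top {'camera_matrix': array([[470.51228161,   0.        , 276.83396439],
       [  0.        , 470.51228161, 205.89409946],
       [  0.        ,   0.        ,   1.        ]]), 'k1': -0.12453965751822986, 'R': array([[-0.02829752, -0.99959586, -0.00271268],
       [-0.99786486,  0.02840812, -0.05881073],
       [ 0.05886403,  0.0010427 , -0.99826547]]), 't': array([0.02782477, 0.57625704, 1.11121099])}
side {'camera_matrix': array([[388.36716383,   0.        , 282.19127204],
       [  0.        , 388.36716383, 208.18589475],
       [  0.        ,   0.        ,   1.        ]]), 'k1': 0.03721074807067637, 'R': array([[-0.69400669, -0.71996731, -0.00133751],
       [-0.53579476,  0.51771417, -0.66700526],
       [ 0.48091443, -0.46218948, -0.7450518 ]]), 't': array([0.40916148, 0.33798904, 0.63609526])}
{'camera_matrix': array([[318.35736872,   0.        , 281.66424342],
       [  0.        , 318.35736872, 209.55643435],
       [  0.        ,   0.        ,   1.        ]]), 'k1': -0.05210989529505924, 'R': array([[ 0.3232894 ,  0.94629632, -0.00268881],
       [ 0.90157467, -0.30714515,  0.3046719 ],
       [ 0.28748404, -0.10092136, -0.95245357]]), 't': array([-0.62412359, -0.03927129,  0.3808816 ])}
```

View pics/top0.png

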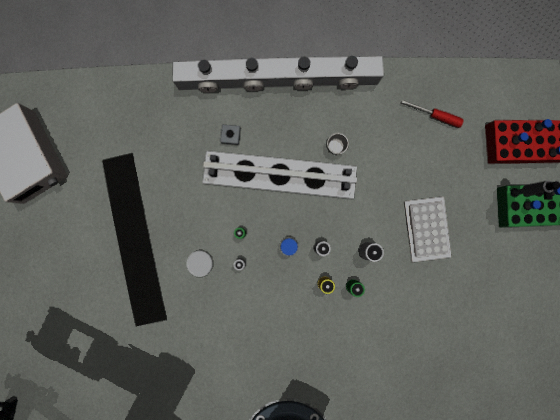

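View pics/side0.png

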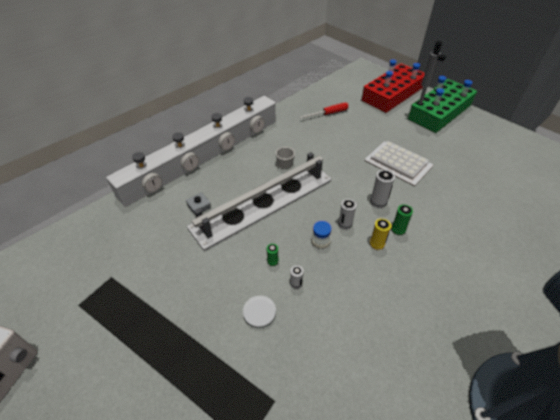

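```bash
cat > h.py <<'E'
import cv2, numpy as np
from scipy.spatial.transform import Rotation as Rot
from scipy.optimize import least_squares
from cell import arm, vision
def ray(p, px):
    """px Nx2 -> camera centre, unit rays in world"""
    u=cv2.undistortPoints(np.float64(px).reshape(-1,1,2), p["camera_matrix"], np.array([p["k1"],0,0,0.])).reshape(-1,2)
    d=np.c_[u,np.ones(len(u))]@p["R"]; return -p["R"].T@p["t"], d/np.linalg.norm(d,axis=1,keepdims=True)
def onz(p, px, z):
    c,d=ray(p,px); return c+d*((z-c[2])/d[:,2])[:,None]
def proj(p, X):
    return cv2.projectPoints(np.float64(X).reshape(-1,1,3), cv2.Rodrigues(p["R"])[0], p["t"], p["camera_matrix"], np.array([p["k1"],0,0,0.]))[0].reshape(-1,2)
def tri(obs):
    """obs list of (params, px): least squares point and ray miss distance"""
    A=np.zeros((3,3));b=np.zeros(3);L=[]
    for p,px in obs:
        c,d=ray(p,[px]); P=np.eye(3)-np.outer(d[0],d[0]); A+=P;b+=P@c;L.append((P,c))
    X=np.linalg.solve(A,b); return X,[np.linalg.norm(P@(X-c)) for P,c in L]
def tool(s=None):
    s=s or arm.sense(); return s["ee_pos"], Rot.from_quat(s["eef_rot"],scalar_first=True)
E
python3 - <<'E'
from h import *
t=cv2.imread("pics/top0.png"); s=cv2.imread("pics/side0.png")
p=vision.camera_params("top")
g=t.max(2); m=(g<40).astype(np.uint8); m=cv2.morphologyEx(m,cv2.MORPH_OPEN,np.ones((5,5)))
for c in cv2.findContours(m,0,2)[0]:
    if cv2.contourArea(c)>3000:
        b=cv2.boxPoints(cv2.minAreaRect(c)); print(b, onz(p,b,.004).round(4))
cv2.imwrite("pics/topc.png",cv2.resize(t[120:310,180:400],None,fx=3.6,fy=3.1,interpolation=cv2.INTER_CUBIC) if 0 else cv2.resize(t[120:300,180:400],None,fx=3.3,fy=3.3,interpolation=cv2.INTER_CUBIC))
cv2.imwrite("pics/sidec.png",cv2.resize(s[130:300,180:420],None,fx=3.3,fy=3.3,interpolation=cv2.INTER_CUBIC))
print(Rot.from_quat(arm.sense()["eef_rot"],scalar_first=True).as_matrix().round(3))
E
```

```text
[[100.66565 159.6409 ]
 [132.18771 153.09085]
 [166.69443 319.15442]
 [135.17236 325.70447]] [[0.7054 0.4468 0.004 ]
 [0.7188 0.366  0.004 ]
 [0.3099 0.2865 0.004 ]
 [0.2947 0.3653 0.004 ]]
[[ 0.946 -0.001  0.324]
 [-0.324 -0.002  0.946]
 [-0.    -1.    -0.002]]
```

View pics/topc.png

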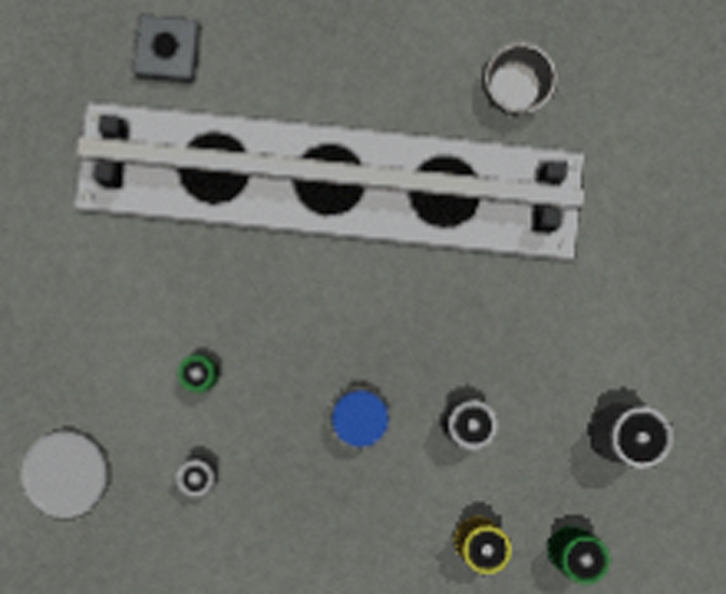

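View pics/sidec.png

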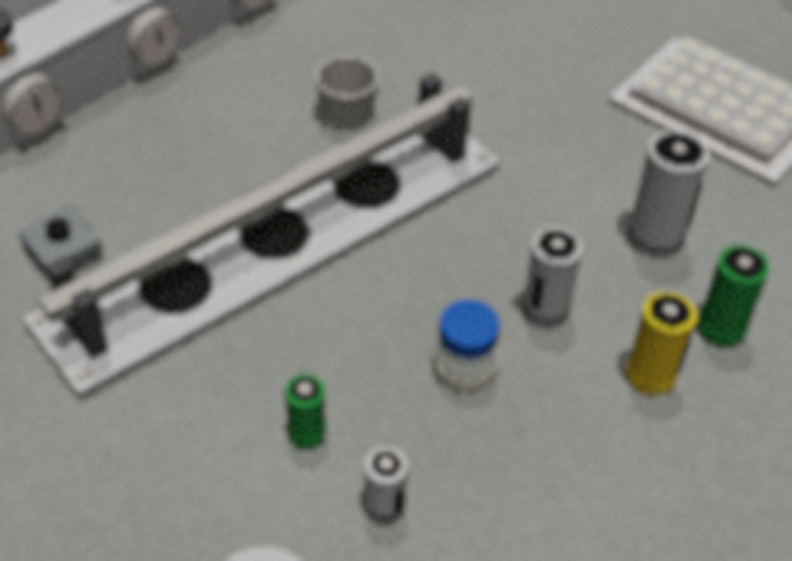

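```bash
cat > m1.py <<'E'
from h import *
pt,ps=vision.camera_params("top"),vision.camera_params("side")
T=lambda a:(np.array(a)+.5)/3.3-.5+[180,120]
S=lambda a:(np.array(a)+.5)/3.3-.5+[180,130]
for n,a,b in [("small",(195,478),(386,463)),("med",(472,425),(557,244)),("large",(642,437),(679,148)),("barL",(79,148),(52,299)),("barR",(583,197),(465,94)),
  ("seatL",(215,167),(176,285)),("seatM",(329,179),(275,233)),("seatR",(444,191),(367,184))]:
    X,e=tri([(pt,T(a)),(ps,S(b))]); print(n,X.round(4),np.round(e,4))
for n,a,z in [("small",(195,478),.05),("med",(472,425),.07),("large",(642,437),.09),("gsmall",(197,373),.05),("yel",(487,550),.07),("grn",(585,560),.07),("jar",(360,418),.05),("cup",(519,79),.04),("barL",(79,148),.059),("barR",(583,197),.059),
 ("sL",(215,167),.015),("sM",(329,179),.015),("sR",(444,191),.015),("c",(90,104),.012),("c",(584,154),.012),("c",(575,258),.012),("c",(77,210),.012)]:
    print(n,onz(pt,[T(a)],z)[0].round(4))
E
python3 m1.py
```

```text
small [0.4414 0.1034 0.0507] [0. 0.]
med [ 0.4737 -0.0901  0.0714] [0.0001 0.0001]
large [ 0.4627 -0.2036  0.0917] [0.0001 0.0001]
barL [0.6741 0.1774 0.0645] [0.0013 0.0013]
barR [ 0.6319 -0.176   0.0522] [0.0003 0.0003]
seatL [0.6657 0.0865 0.0117] [0.0002 0.0002]
seatM [0.6541 0.0029 0.0123] [0.0004 0.0004]
seatR [ 0.6428 -0.081   0.013 ] [0.0004 0.0004]
small [0.4414 0.1035 0.05  ]
med [ 0.4737 -0.0902  0.07  ]
large [ 0.4626 -0.204   0.09  ]
gsmall [0.515  0.1002 0.05  ]
yel [ 0.3874 -0.0979  0.07  ]
grn [ 0.3782 -0.1655  0.07  ]
jar [ 0.4803 -0.0135  0.05  ]
cup [ 0.7197 -0.1355  0.04  ]
barL [0.6758 0.1793 0.059 ]
barR [ 0.6309 -0.175   0.059 ]
sL [0.6654 0.0864 0.015 ]
sM [0.6541 0.0032 0.015 ]
sR [ 0.6429 -0.0806  0.015 ]
c [0.7155 0.178  0.012 ]
c [ 0.6679 -0.1851  0.012 ]
c [ 0.5913 -0.1753  0.012 ]
c [0.6371 0.1889 0.012 ]
```

Call:
servo_tool(motion=[[0.0257,0,-0.0171,0,0,0],[0.0257,0,-0.0171,0,0,0],[0.0257,0,-0.0171,0,0,0],[0.0257,0,-0.0171,0,0,0],[0.0257,0,-0.0171,0,0,0],[0.0257,0,-0.0171,0,0,0],[0.0257,0,-0.0171,0,0,0],[0.0257,0,-0.0171,0,0,0]])

```text
clock: 0.77
ee_pos: [0.3523, 0.3913, 0.2262]
eef_rot: [-0.697, 0.7, -0.114, 0.11]
force: [-0.1, 0.7, 0.6]
width: 0.0851
```

Call:
servo_tool(motion=[[0.0257,0,-0.0171,0,0,0],[0.0257,0,-0.0171,0,0,0],[0.0257,0,-0.0171,0,0,0],[0.0257,0,-0.0171,0,0,0],[0.0257,0,-0.0171,0,0,0],[0.0257,0,-0.0171,0,0,0],[0.0257,0,-0.0171,0,0,0],[0.0257,0,-0.0171,0,0,0]])

```text
clock: 1.43
ee_pos: [0.5084, 0.1854, 0.2232]
eef_rot: [-0.696, 0.701, -0.116, 0.107]
force: [0.7, 0.7, -0.2]
width: 0.0852
```

Call:
servo_tool(motion=[[0.0257,0,-0.0171,0,0,0],[0.0257,0,-0.0171,0,0,0],[0.0257,0,-0.0171,0,0,0],[0.0257,0,-0.0171,0,0,0],[0.0257,0,-0.0171,0,0,0],[0.0257,0,-0.0171,0,0,0],[0.0257,0,-0.0171,0,0,0],[0.0257,0,-0.0171,0,0,0]])

```text
clock: 2.1
ee_pos: [0.6642, -0.0203, 0.2177]
eef_rot: [-0.696, 0.701, -0.12, 0.105]
force: [-0.2, -0.1, 0.2]
width: 0.0857
```

Call:
servo_tool(motion=[[0,0,0,0,6.5,0],[0,0,0,0,6.5,0],[0,0,0,0,6.5,0],[0,0,0,0,6.5,0],[0,0,0,0,6.5,0],[0,0,0,0,6.5,0]])

```text
clock: 2.6
ee_pos: [0.6676, -0.0303, 0.2123]
eef_rot: [-0.608, 0.619, -0.358, 0.345]
force: [0.7, -0.6, -0.4]
width: 0.0856
```

Call:
servo_tool(motion=[[0,0,0,0,6.5,0],[0,0,0,0,6.5,0],[0,0,0,0,6.5,0],[0,0,0,0,6.5,0],[0,0,0,0,6.5,0],[0,0,0,0,6.5,0]])

```text
clock: 3.1
ee_pos: [0.6649, -0.0301, 0.2078]
eef_rot: [0.441, -0.461, 0.551, -0.538]
force: [-0.1, 0.8, -0.5]
width: 0.0855
```

```bash
cat > to.py <<'E'
# usage: to.py x y z psi_deg : remaining shift in tool axes (m) and turn (deg)
import sys; from h import *
x,y,z,psi=map(float,sys.argv[1:5]); s=arm.sense(); p,R=tool(s)
c,n=np.cos(np.radians(psi)),np.sin(np.radians(psi))
G=Rot.from_matrix(np.array([[n,0,c],[-c,0,n],[0,-1,0]]))
zt=R.as_matrix()[:,2]
print("clock",round(float(s["clock"]),2),"pos",p.round(4),"psi",round(np.degrees(np.arctan2(zt[1],zt[0])),2),"w",round(float(s["width"]),4),"F",s["force"].round(1))
print("shift(tool)",R.inv().apply(np.array([x,y,z])-p).round(4),"turn",np.degrees((R.inv()*G).as_rotvec()).round(2),"shift in goal frame",G.inv().apply(np.array([x,y,z])-p).round(4))
E
python3 to.py .653 .002 .22 -7.3
python3 - <<'E'
from h import *
p=vision.camera_params("wrist"); I=vision.read_camera("wrist"); cv2.imwrite("pics/w1.png",I); np.save("w1.npy",p,allow_pickle=True)
print(-p["R"].T@p["t"],p["R"][2])
E
```

```text
clock 3.1 pos [ 0.6649 -0.0301  0.2078] psi -10.7 w 0.0855 F [-0.1  0.8 -0.5]
shift(tool) [-0.0292 -0.0119 -0.0181] turn [ 1.87 -3.39  0.49] shift in goal frame [-0.0303 -0.0122 -0.0159]
[0.68352333 0.04775563 0.34957508] [-0.08847334 -0.30345203 -0.94873038]
```

View pics/w1.png

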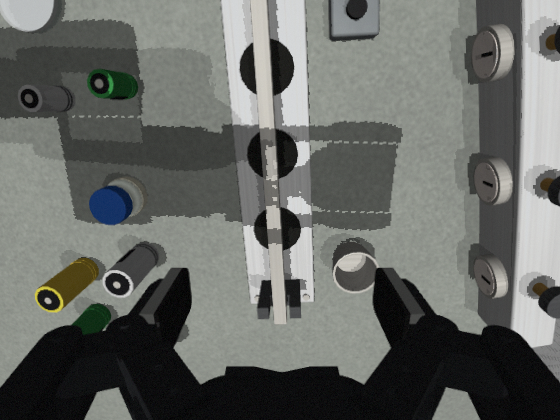

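```bash
python3 - <<'E'
from h import *
p=np.load("w1.npy",allow_pickle=True).item(); pt=vision.camera_params("top")
T=lambda a:(np.array(a)+.5)/3.3-.5+[180,120]
for n,w,a in [("small",(28,98),(195,478)),("med",(117,285),(472,425)),("sL",(267,67),(215,167)),("sM",(273,154),(329,179)),("sR",(278,229),(444,191)),("barR",(280,322),(583,197)),("cup",(355,272),(519,79))]:
    X,e=tri([(p,w),(pt,T(a))]); print(n,X.round(4),np.round(e,4))
g=cv2.imread("pics/w1.png").max(2).astype(int)
for v in (20,50,95,190,215,260,300):
    r=g[v,240:310]; print(v, r[5:60:1].tolist() if v==50 else "")
print(onz(p,[(261,10),(262.5,50),(280,320)],.059).round(4))
E
```

```text
small [0.4415 0.1031 0.0528] [0.0001 0.0001]
med [ 0.4743 -0.0909  0.0728] [0.001 0.001]
sL [0.6653 0.0867 0.016 ] [0.0004 0.0004]
sM [0.6544 0.0029 0.0138] [0.0004 0.0004]
sR [ 0.6434 -0.081   0.0147] [0.0006 0.0006]
barR [ 0.6306 -0.1752  0.0562] [0.0007 0.0007]
cup [ 0.7199 -0.1355  0.0405] [0.0003 0.0003]
20 
50 [44, 30, 26, 27, 26, 25, 26, 25, 124, 191, 204, 201, 203, 206, 205, 206, 208, 206, 207, 206, 200, 201, 202, 203, 163, 89, 31, 18, 16, 16, 17, 19, 19, 29, 32, 30, 32, 30, 31, 36, 32, 29, 31, 106, 211, 215, 215, 216, 215, 216, 214, 216, 214, 217, 213]
95 
190 
215 
260 
300 
[[ 0.6715  0.1256  0.059 ]
 [ 0.6667  0.0958  0.059 ]
 [ 0.631  -0.1701  0.059 ]]
```

```bash
python3 to.py .654 .0025 .10 -7.6
```

```text
clock 3.15 pos [ 0.6648 -0.0301  0.2076] psi -10.91 w 0.0854 F [-0.2 -0.6  0. ]
shift(tool) [-0.031   0.1078 -0.0132] turn [ 1.9  -3.31  0.5 ] shift in goal frame [-0.0309  0.1076 -0.015 ]
```

Call:
servo_tool(motion=[[0,0,0,1.0,-1.7,0.3],[0,0,0,1.0,-1.7,0.3],[-0.0155,0,-0.0075,0,0,0],[-0.0155,0,-0.0075,0,0,0],[0,0.034,0,0,0,0],[0,0.034,0,0,0,0],[0,0.034,0,0,0,0],[0,0,0,0,0,0]])

```text
clock: 3.82
ee_pos: [0.6528, 0.0107, 0.1051]
eef_rot: [-0.476, 0.469, -0.524, 0.527]
force: [-1.2, -0.4, -0.0]
width: 0.0856
```

```bash
python3 to.py .654 .0025 .0333 -7.6
```

```text
clock 3.82 pos [0.6528 0.0107 0.1051] psi -6.09 w 0.0856 F [-1.2 -0.4 -0. ]
shift(tool) [0.0083 0.0718 0.0014] turn [-0.57  1.51 -0.26] shift in goal frame [0.0079 0.0718 0.0023]
```

Call:
servo_tool(motion=[[0,0,0,-0.5,1.3,-0.2],[0.007,0,0.0015,0,0,0],[0,0.022,0,0,0,0],[0,0.022,0,0,0,0],[0,0,0,0,0,0]])

```text
clock: 4.23
ee_pos: [0.6547, 0.0074, 0.0658]
eef_rot: [-0.471, 0.468, -0.527, 0.53]
force: [-0.6, 0.7, 0.2]
width: 0.0856
```

```bash
python3 to.py .654 .0025 .0333 -7.6
```

```text
clock 4.23 pos [0.6547 0.0074 0.0658] psi -6.78 w 0.0856 F [-0.6  0.7  0.2]
shift(tool) [ 0.005   0.0325 -0.0003] turn [-0.36  0.82 -0.07] shift in goal frame [ 0.0049  0.0325 -0.    ]
```

Call:
servo_tool(motion=[[0.005,0,0,-0.4,0.9,-0.1],[0.001,0.015,0,0,0,0],[0,0.015,0,0,0,0],[0,0,0,0,0,0]])

```text
clock: 4.57
ee_pos: [0.6585, -0.0001, 0.0429]
eef_rot: [-0.467, 0.464, -0.529, 0.535]
force: [-0.9, -0.4, -0.5]
width: 0.0855
```

```bash
python3 to.py .654 .0025 .0333 -7.6
```

```text
clock 4.57 pos [ 6.585e-01 -1.000e-04  4.290e-02] psi -7.66 w 0.0855 F [-0.9 -0.4 -0.5]
shift(tool) [-0.002   0.0095 -0.0049] turn [-0.58 -0.06  0.08] shift in goal frame [-0.002   0.0096 -0.0048]
```

Call:
servo_tool(motion=[[-0.0015,0.006,-0.0045,-0.5,0,0],[0,0.002,0,0,0,0],[0,0,0,0,0,0]])

```text
clock: 4.82
ee_pos: [0.6557, 0.0015, 0.037]
eef_rot: [-0.466, 0.465, -0.531, 0.534]
force: [-0.2, 0.5, 0.0]
width: 0.0851
```

```bash
python3 to.py .654 .0025 .0333 -7.6
```

```text
clock 4.82 pos [0.6557 0.0015 0.037 ] psi -7.68 w 0.0851 F [-0.2  0.5  0. ]
shift(tool) [-0.0008  0.0037 -0.0019] turn [-0.26 -0.08  0.09] shift in goal frame [-0.0008  0.0037 -0.0019]
```

Call:
servo_tool(motion=[[-0.0008,0.002,-0.0019,-0.2,0,0],[0,0,0,0,0,0],[0,-0.0003,0,0,0,0],[0,-0.0003,0,0,0,0]], claw=0.025)

```text
clock: 5.15
ee_pos: [0.6544, 0.0028, 0.0368]
eef_rot: [-0.466, 0.465, -0.531, 0.533]
force: [-0.4, 0.1, -0.2]
width: 0.0386
```

```bash
python3 to.py .654 .0025 .0333 -7.6
```

```text
clock 5.15 pos [0.6544 0.0028 0.0368] psi -7.65 w 0.0386 F [-0.4  0.1 -0.2]
shift(tool) [ 0.0003  0.0035 -0.0003] turn [-0.13 -0.05  0.1 ] shift in goal frame [ 0.0003  0.0035 -0.0003]
```

Call:
servo_tool(motion=[[0,0.0035,0,0,0,0],[0,0,0,0,0,0],[0,0,0,0,0,0]], claw=0.025)

```text
clock: 5.4
ee_pos: [0.6548, 0.0028, 0.0335]
eef_rot: [-0.466, 0.465, -0.531, 0.534]
force: [-0.2, -0.5, 0.8]
width: 0.0251
```

Call:
servo_tool(motion=[[0,0,0,0,0,0],[0,0,0,0,0,0],[0,0,0,0,0,0],[0,0,0,0,0,0],[0,0,0,0,0,0]], claw=0.0)

```text
clock: 5.82
ee_pos: [0.6549, 0.0028, 0.0336]
eef_rot: [-0.466, 0.465, -0.531, 0.533]
force: [-0.1, -0.2, 0.4]
width: 0.0127
```

```bash
python3 to.py .654 .0025 .0333 -7.6
```

```text
clock 5.82 pos [0.6549 0.0028 0.0336] psi -7.65 w 0.0127 F [-0.1 -0.2  0.4]
shift(tool) [ 0.0004  0.0003 -0.0008] turn [-0.19 -0.05  0.1 ] shift in goal frame [ 0.0004  0.0003 -0.0008]
```

Call:
servo_tool(motion=[[0,-0.003,0,0,0,0],[0,-0.005,0,0,0,0],[0,-0.005,0,0,0,0],[0,-0.005,0,0,0,0],[0,-0.003,0,0,0,0]])

```text
clock: 6.23
ee_pos: [0.6527, 0.0031, 0.0541]
eef_rot: [0.465, -0.466, 0.532, -0.532]
force: [-0.1, 0.2, -2.5]
width: 0.0128
```

```bash
python3 to.py .6549 .0028 .13 -7.6
```

```text
clock 6.23 pos [0.6527 0.0031 0.0541] psi -7.65 w 0.0128 F [-0.1  0.2 -2.5]
shift(tool) [ 0.0002 -0.0759  0.0021] turn [ 0.13 -0.05  0.09] shift in goal frame [ 0.     -0.0759  0.0023]
```

Call:
servo_tool(motion=[[0,-0.008,0.0015,0,0,0],[0,-0.01,0.001,0.1,0,0],[0,-0.012,0.001,0.1,0,0],[0,-0.012,0.001,0.1,0,0],[0,-0.012,0.001,0.1,0,0],[0,-0.012,0.001,0.1,0,0],[0,-0.01,0.001,0.1,0,0],[0,-0.006,0.001,0,0,0]])

```text
clock: 6.9
ee_pos: [0.6619, 0.0021, 0.1464]
eef_rot: [-0.468, 0.463, -0.529, 0.536]
force: [-0.0, -0.5, -2.3]
width: 0.0129
```

```bash
python3 to.py .6549 .0028 .16 -7.6; python3 - <<'E'
from h import *
a=vision.read_camera("side"); b=vision.read_camera("wrist"); np.save("w2.npy",vision.camera_params("wrist"),allow_pickle=True)
cv2.imwrite("pics/w2.png",b);cv2.imwrite("pics/s2.png",a)
cv2.imwrite("pics/c2.png",np.hstack([cv2.resize(a[60:340,90:470],(500,368)),cv2.resize(b,(300,368))]))
E
```

```text
clock 6.9 pos [0.6619 0.0021 0.1464] psi -7.65 w 0.0129 F [-0.  -0.5 -2.3]
shift(tool) [ 0.0002 -0.0136 -0.0068] turn [-0.66 -0.05  0.09] shift in goal frame [ 0.0002 -0.0136 -0.007 ]
```

View pics/c2.png

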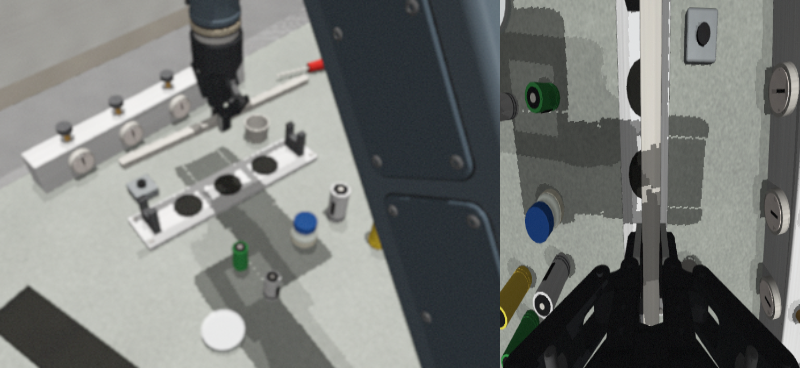

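Call:
servo_tool(motion=[[0,0,-0.0035,-0.3,0,0],[0,0,-0.0035,-0.3,0,0],[0,0.012,0,0,0,0],[0,0.012,-0.0005,0,0,0],[0,0.012,-0.0005,0,0,0],[0,0.01,-0.0005,0,0,0],[0,0,0,0,0,0]])

```text
clock: 7.58
ee_pos: [0.6494, 0.0037, 0.0915]
eef_rot: [0.463, -0.468, 0.534, -0.531]
force: [-0.4, -0.8, -2.7]
width: 0.0128
```

```bash
python3 to.py .6549 .0028 .0336 -7.65
```

```text
clock 7.58 pos [0.6494 0.0037 0.0915] psi -7.66 w 0.0128 F [-0.4 -0.8 -2.7]
shift(tool) [0.0001 0.0579 0.0061] turn [ 0.44 -0.01  0.08] shift in goal frame [0.0001 0.0579 0.0056]
```

Call:
servo_tool(motion=[[0,0,0.0045,0.4,0,0],[0,0.007,0,0,0,0],[0,0.008,0,0,0,0],[0,0.006,0,0,0,0],[0,0,0,0,0,0]])

```text
clock: 8.0
ee_pos: [0.6535, 0.003, 0.0659]
eef_rot: [0.464, -0.467, 0.533, -0.532]
force: [-1.7, -0.1, -2.8]
width: 0.0129
```

```bash
python3 to.py .6549 .0028 .0336 -7.65
```

```text
clock 8.0 pos [0.6535 0.003  0.0659] psi -7.66 w 0.0129 F [-1.7 -0.1 -2.8]
shift(tool) [0.     0.0323 0.0015] turn [ 0.19 -0.01  0.07] shift in goal frame [0.0001 0.0323 0.0014]
```

Bar bottom is now ~77 mm, above the prongs (68). Aligned within 1.5 mm; re-seat to regrasp lower on the bar (fingertips currently extend below it).

Call:
servo_tool(motion=[[0,0,0.0012,0.1,0,0],[0,0.006,0,0,0,0],[0,0.006,0,0,0,0],[0,0.006,0,0,0,0],[0,0.002,0,0,0,0],[0,0,0,0,0,0]])

```text
clock: 8.5
ee_pos: [0.6558, 0.0027, 0.0447]
eef_rot: [-0.465, 0.466, -0.532, 0.533]
force: [0.1, 0.6, -2.8]
width: 0.0132
```

```bash
python3 to.py .6549 .0028 .0336 -7.65
```

```text
clock 8.5 pos [0.6558 0.0027 0.0447] psi -7.66 w 0.0132 F [ 0.1  0.6 -2.8]
shift(tool) [ 0.      0.0111 -0.0009] turn [-0.06 -0.01  0.08] shift in goal frame [ 0.      0.0111 -0.0009]
```

Call:
servo_tool(motion=[[0,0.004,-0.0006,0,0,0],[0,0.004,0,0,0,0],[0,0.002,0,0,0,0],[0,0.0005,0,0,0,0],[0,0,0,0,0,0]])

```text
clock: 8.92
ee_pos: [0.6554, 0.0028, 0.0336]
eef_rot: [-0.465, 0.465, -0.532, 0.533]
force: [-0.4, 0.3, -0.4]
width: 0.0131
```

```bash
python3 to.py .6549 .0028 .0336 -7.65
```

```text
clock 8.92 pos [0.6554 0.0028 0.0336] psi -7.66 w 0.0131 F [-0.4  0.3 -0.4]
shift(tool) [ 0.     -0.     -0.0005] turn [-0.09 -0.01  0.08] shift in goal frame [ 0.     -0.     -0.0005]
```

Call:
servo_tool(motion=[[0,0,0,0,0,0],[0,0,0,0,0,0],[0,0,0,0,0,0],[0,-0.005,0,0,0,0],[0,-0.005,0,0,0,0],[0,-0.002,0,0,0,0],[0,0,0,0,0,0]], claw=0.03)

```text
clock: 9.5
ee_pos: [0.6576, 0.0024, 0.0492]
eef_rot: [-0.467, 0.464, -0.53, 0.535]
force: [0.1, -0.1, -0.1]
width: 0.0301
```

```bash
python3 to.py .6549 .0028 .0470 -7.65
```

```text
clock 9.5 pos [0.6576 0.0024 0.0492] psi -7.66 w 0.0301 F [ 0.1 -0.1 -0.1]
shift(tool) [-0.      0.0022 -0.0028] turn [-0.41 -0.01  0.09] shift in goal frame [-0.      0.0022 -0.0028]
```

Call:
servo_tool(motion=[[0,0.0015,-0.002,-0.4,0,0],[0,0,0,0,0,0],[0,0,0,0,0,0]])

```text
clock: 9.75
ee_pos: [0.656, 0.0026, 0.0487]
eef_rot: [-0.465, 0.466, -0.532, 0.533]
force: [-0.1, -0.6, -0.0]
width: 0.03
```

```bash
python3 to.py .6549 .0028 .0470 -7.65
```

```text
clock 9.75 pos [0.656  0.0026 0.0487] psi -7.65 w 0.03 F [-0.1 -0.6 -0. ]
shift(tool) [-0.      0.0017 -0.0012] turn [-0.08 -0.    0.09] shift in goal frame [-0.      0.0017 -0.0011]
```

Call:
servo_tool(motion=[[0,0.0017,-0.001,0,0,0],[0,0,0,0,0,0]])

```text
clock: 9.92
ee_pos: [0.6547, 0.0028, 0.0465]
eef_rot: [-0.465, 0.466, -0.532, 0.533]
force: [-0.0, -0.0, 0.2]
width: 0.0302
```

Call:
servo_tool(motion=[[0,0,0,0,0,0],[0,0,0,0,0,0],[0,0,0,0,0,0],[0,0,0,0,0,0],[0,0,0,0,0,0]], claw=0.0)

```text
clock: 10.33
ee_pos: [0.6546, 0.0028, 0.0464]
eef_rot: [-0.465, 0.466, -0.532, 0.533]
force: [-0.6, -0.0, 0.4]
width: 0.0123
```

```bash
python3 to.py .6549 .0028 .0470 -7.65
```

```text
clock 10.33 pos [0.6546 0.0028 0.0464] psi -7.65 w 0.0123 F [-0.6 -0.   0.4]
shift(tool) [-0.     -0.0006  0.0003] turn [-0.02 -0.    0.09] shift in goal frame [-0.     -0.0006  0.0003]
```

Call:
servo_tool(motion=[[0,-0.003,0,0,0,0],[0,-0.005,0.0003,0,0,0],[0,-0.006,0.0003,0,0,0],[0,-0.006,0,0,0,0],[0,-0.006,0,0,0,0],[0,-0.006,0,0,0,0],[0,-0.004,0,0,0,0],[0,0,0,0,0,0]])

```text
clock: 11.0
ee_pos: [0.6538, 0.0031, 0.0846]
eef_rot: [0.464, -0.467, 0.533, -0.532]
force: [-0.5, 0.8, -2.4]
width: 0.0121
```

```bash
python3 to.py .6549 .0028 .17 -7.65
```

```text
clock 11.0 pos [0.6538 0.0031 0.0846] psi -7.65 w 0.0121 F [-0.5  0.8 -2.4]
shift(tool) [ 0.0002 -0.0854  0.0009] turn [ 0.2  -0.    0.08] shift in goal frame [ 0.0001 -0.0854  0.0012]
```

Call:
servo_tool(motion=[[0,-0.008,0,0,0,0],[0,-0.012,0,0,0,0],[0,-0.014,0.0003,0,0,0],[0,-0.014,0.0003,0,0,0],[0,-0.014,0,0,0,0],[0,-0.012,0,0,0,0],[0,-0.006,0,0,0,0],[0,0,0,0,0,0]])

```text
clock: 11.67
ee_pos: [0.6543, 0.0032, 0.1733]
eef_rot: [0.464, -0.467, 0.533, -0.532]
force: [0.0, 0.2, -1.7]
width: 0.0121
```

Call:
servo_tool(motion=[[-0.01,0,-0.006,0,0,0],[-0.02,0,-0.011,0,0,0],[-0.024,0,-0.0139,0,0,0],[-0.024,0,-0.0139,0,0,0],[-0.024,0,-0.0139,0,0,0],[-0.024,0,-0.0139,0,0,0],[-0.024,0,-0.0139,0,0,0],[-0.024,0,-0.0139,0,0,0]])

```text
clock: 12.33
ee_pos: [0.5723, 0.1938, 0.1691]
eef_rot: [0.459, -0.466, 0.537, -0.533]
force: [0.3, 1.1, -2.2]
width: 0.0122
```

Call:
servo_tool(motion=[[-0.024,0,-0.0139,0,0,0],[-0.024,0,-0.0139,0,0,0],[-0.024,0,-0.0139,0,0,0],[-0.024,0,-0.0139,0,0,0],[-0.02,0,-0.012,0,0,0],[-0.015,0,-0.007,0,0,0],[-0.006,0,-0.003,0,0,0],[0,0,0,0,0,0]])

```text
clock: 13.0
ee_pos: [0.4962, 0.3557, 0.1626]
eef_rot: [0.456, -0.474, 0.538, -0.527]
force: [0.4, -0.1, -2.1]
width: 0.0118
```

```bash
python3 to.py .507 .366 .16 -78.9
```

```text
clock 13.0 pos [0.4962 0.3557 0.1626] psi -7.78 w 0.0118 F [ 0.4 -0.1 -2.1]
shift(tool) [-0.0117  0.0022  0.0094] turn [ 1.15 71.12  1.41] shift in goal frame [-0.0126  0.0026 -0.008 ]
```

Call:
servo_tool(motion=[[-0.008,0,0.006,0,4,0],[0,0,0,0,6.5,0],[0,0,0,0,6.5,0],[0,0,0,0,6.5,0],[0,0,0,0,6.5,0],[0,0,0,0,6.5,0],[0,0,0,0,6.5,0],[0,0,0,0,6.5,0]])

```text
clock: 13.67
ee_pos: [0.5016, 0.3553, 0.1581]
eef_rot: [-0.17, 0.198, -0.682, 0.683]
force: [0.1, -1.2, -1.8]
width: 0.0124
```

Call:
servo_tool(motion=[[0,0,0,0,6.5,0],[0,0,0,0,6.5,0],[0,0,0,0,5,0],[0,0,0,0,3,0],[0,0,0,0,1,0],[0,0,0,0,0,0]])

```text
clock: 14.17
ee_pos: [0.5023, 0.347, 0.1554]
eef_rot: [-0.024, 0.056, -0.7, 0.711]
force: [-0.0, 0.4, -2.1]
width: 0.0122
```

```bash
python3 to.py .507 .366 .06 -78.9
```

```text
clock 14.17 pos [0.5023 0.347  0.1554] psi -83.54 w 0.0122 F [-0.   0.4 -2.1]
shift(tool) [-0.0111  0.0948 -0.0195] turn [-0.62 -4.65  2.63] shift in goal frame [-0.0082  0.0954 -0.0177]
```

Call:
servo_tool(motion=[[0,0,0,-0.5,-3.5,2.2],[0,0,0,0,0,0],[-0.006,0,-0.013,0,0,0],[0,0.012,0,0,0,0],[0,0.014,0,0,0,0],[0,0.014,0,0,0,0],[0,0.008,0,0,0,0],[0,0,0,0,0,0]])

```text
clock: 14.83
ee_pos: [0.5066, 0.3563, 0.1029]
eef_rot: [-0.057, 0.065, -0.702, 0.707]
force: [-0.4, -0.8, -2.8]
width: 0.0121
```

```bash
python3 to.py .507 .366 .0054 -78.9
```

```text
clock 14.83 pos [0.5066 0.3563 0.1029] psi -80.09 w 0.0121 F [-0.4 -0.8 -2.8]
shift(tool) [-0.0031  0.0975 -0.01  ] turn [-0.31 -1.19  0.61] shift in goal frame [-0.0023  0.0975 -0.0094]
```

Call:
servo_tool(motion=[[-0.001,0,-0.008,-0.3,-0.9,0.5],[0,0.01,0,0,0,0],[0,0.013,0,0,0,0],[0,0.013,0,0,0,0],[0,0.013,0,0,0,0],[0,0.006,0,0,0,0],[0,0,0,0,0,0]])

```text
clock: 15.42
ee_pos: [0.5078, 0.3659, 0.0455]
eef_rot: [0.068, -0.066, 0.704, -0.703]
force: [0.9, 0.7, -2.1]
width: 0.0123
```

```bash
python3 to.py .507 .366 .0054 -78.9
```

```text
clock 15.42 pos [0.5078 0.3659 0.0455] psi -79.05 w 0.0123 F [ 0.9  0.7 -2.1]
shift(tool) [ 0.0009  0.0401 -0.0002] turn [ 0.06 -0.15 -0.17] shift in goal frame [ 0.0008  0.0401 -0.0002]
```

Call:
servo_tool(motion=[[0,0.007,0,0,0,0],[0,0.009,0,0,0,0],[0,0.008,0,0,0,0],[0,0.004,0,0,0,0],[0,0.001,0,0,0,0],[0,0,0,0,0,0]])

```text
clock: 15.92
ee_pos: [0.5093, 0.3669, 0.0151]
eef_rot: [0.07, -0.065, 0.705, -0.703]
force: [0.2, 0.1, -1.9]
width: 0.0123
```

```bash
python3 to.py .507 .366 .0054 -78.9
```

```text
clock 15.92 pos [0.5093 0.3669 0.0151] psi -79.02 w 0.0123 F [ 0.2  0.1 -1.9]
shift(tool) [0.0025 0.0097 0.0004] turn [ 0.12 -0.12 -0.37] shift in goal frame [0.0025 0.0097 0.0004]
```

Call:
servo_tool(motion=[[0,0.003,0,0.1,0,-0.3],[0,0.003,0,0,0,0],[0,0.001,0,0,0,0],[0,0,0,0,0,0]])

```text
clock: 16.25
ee_pos: [0.5101, 0.3672, 0.0082]
eef_rot: [0.068, -0.067, 0.704, -0.704]
force: [-0.4, -0.0, -2.6]
width: 0.0127
```

```bash
python3 to.py .507 .366 .0054 -78.9; python3 - <<'E'
from h import *
cv2.imwrite("pics/t3.png",cv2.resize(vision.read_camera("top")[140:340,80:260],None,fx=3,fy=3))
E
```

```text
clock 16.25 pos [0.5101 0.3672 0.0082] psi -79.03 w 0.0127 F [-0.4 -0.  -2.6]
shift(tool) [0.0032 0.0028 0.0006] turn [ 0.03 -0.13 -0.14] shift in goal frame [0.0032 0.0028 0.0006]
```

View pics/t3.png

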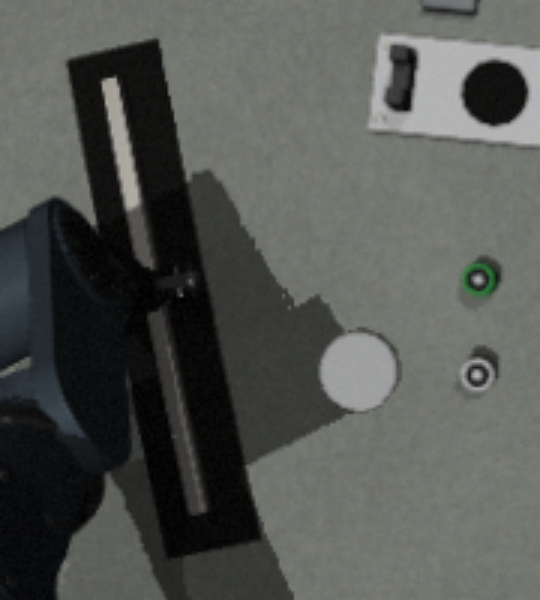

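Bar (110,80)–(198,512 in crop) is centred and parallel on the mat. Lower the last 3 mm.

Call:
servo_tool(motion=[[0,0.0015,0,0,0,0],[0,0.001,0,0,0,0],[0,0.0004,0,0,0,0],[0,0,0,0,0,0]])

```text
clock: 16.63
ee_pos: [0.5105, 0.3674, 0.0057]
eef_rot: [0.069, -0.066, 0.704, -0.703]
force: [0.2, -0.5, -2.0]
width: 0.0123
```

```bash
python3 to.py .507 .366 .0054 -78.9
```

```text
clock 16.63 pos [0.5105 0.3674 0.0057] psi -79.03 w 0.0123 F [ 0.2 -0.5 -2. ]
shift(tool) [0.0037 0.0003 0.0007] turn [ 0.05 -0.13 -0.2 ] shift in goal frame [0.0037 0.0003 0.0007]
```

Call:
servo_tool(motion=[[0,0.0007,0,0,0,-0.1],[0,0,0,0,0,0],[0,0,0,0,0,0]])

```text
clock: 16.88
ee_pos: [0.5105, 0.3674, 0.0056]
eef_rot: [0.068, -0.067, 0.704, -0.704]
force: [-1.0, -0.2, -2.3]
width: 0.0123
```

```bash
python3 to.py .507 .366 .0054 -78.9
```

```text
clock 16.88 pos [0.5105 0.3674 0.0056] psi -79.02 w 0.0123 F [-1.  -0.2 -2.3]
shift(tool) [0.0037 0.0002 0.0007] turn [ 0.05 -0.12 -0.1 ] shift in goal frame [0.0037 0.0002 0.0007]
```

Call:
servo_tool(motion=[[0,0.0012,0,0,0,-0.1],[0,0.0005,0,0,0,0],[0,0,0,0,0,0]])

```text
clock: 17.13
ee_pos: [0.5106, 0.3675, 0.0055]
eef_rot: [0.068, -0.068, 0.704, -0.704]
force: [-0.4, 0.0, -1.6]
width: 0.0121
```

Call:
servo_tool(motion=[[0,0,0,0,0,0],[0,0,0,0,0,0],[0,0,0,0,0,0],[0,0,0,0,0,0]], claw=0.03)

```text
clock: 17.47
ee_pos: [0.5117, 0.3681, 0.0058]
eef_rot: [0.069, -0.067, 0.705, -0.703]
force: [-0.3, 0.1, -1.3]
width: 0.0297
```

Call:
servo_tool(motion=[[0,-0.008,0,0,0,0],[0,-0.016,0,0,0,0],[0,-0.022,0,0,0,0],[0,-0.022,0,0,0,0],[0,-0.022,0,0,0,0],[0,-0.022,0,0,0,0],[0,-0.01,0,0,0,0],[0,0,0,0,0,0]])

```text
clock: 18.13
ee_pos: [0.5111, 0.3676, 0.1346]
eef_rot: [0.068, -0.067, 0.704, -0.703]
force: [-0.8, 0.2, -0.3]
width: 0.0298
```

```bash
python3 to.py .4415 .1035 .14 -78.9
```

```text
clock 18.13 pos [0.5111 0.3676 0.1346] psi -79.02 w 0.0298 F [-0.8  0.2 -0.3]
shift(tool) [ 0.1186 -0.0059  0.246 ] turn [ 0.07 -0.12 -0.08] shift in goal frame [ 0.1192 -0.0054  0.2457]
```

Call:
servo_tool(motion=[[0.005,0,0.01,0,0,0],[0.009,0,0.019,0,0,0],[0.0125,-0.001,0.026,0,0,0],[0.0125,-0.001,0.026,0,0,0],[0.0125,-0.001,0.026,0,0,0],[0.0125,-0.001,0.026,0,0,0],[0.0125,-0.001,0.026,0,0,0],[0.0125,0,0.026,0,0,0]], claw=0.052)

```text
clock: 18.8
ee_pos: [0.4514, 0.1618, 0.1321]
eef_rot: [0.068, -0.074, 0.704, -0.703]
force: [0.6, -0.3, -0.8]
width: 0.0519
```

Call:
servo_tool(motion=[[0.0125,0,0.026,0,0,0],[0.009,0,0.019,0,0,0],[0.005,0,0.01,0,0,0],[0,0,0,0,0,0]])

```text
clock: 19.13
ee_pos: [0.426, 0.094, 0.1278]
eef_rot: [0.061, -0.078, 0.704, -0.703]
force: [0.2, -0.2, 0.0]
width: 0.0518
```

```bash
python3 to.py .4415 .1035 .08 -79; python3 - <<'E'
from h import *
p=vision.camera_params("wrist"); np.save("w4.npy",p,allow_pickle=True); b=vision.read_camera("wrist"); t=vision.read_camera("top")
cv2.imwrite("pics/w4.png",b);cv2.imwrite("pics/t4.png",t)
print(proj(p,[[.4415,.1035,.05]]))
cv2.imwrite("pics/c4.png",np.hstack([cv2.resize(b,(440,330)),cv2.resize(t[140:340,80:290],(346,330))]))
E
```

```text
clock 19.13 pos [0.426  0.094  0.1278] psi -78.79 w 0.0518 F [ 0.2 -0.2  0. ]
shift(tool) [-0.0182  0.0474 -0.0062] turn [0.2  0.22 1.38] shift in goal frame [-0.0171  0.0478 -0.0064]
[[274.05268238 193.68779056]]
```

View pics/c4.png

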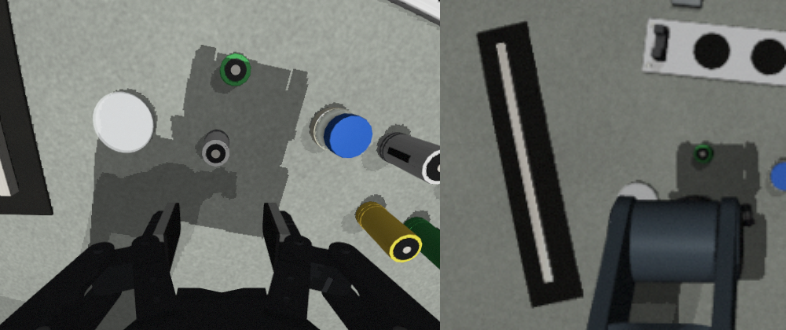

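Call:
servo_tool(motion=[[-0.007,0,-0.0025,0.1,0,0.6],[-0.007,0,-0.0025,0.1,0.2,0.6],[0,0.008,0,0,0,0],[0,0.012,0,0,0,0],[0,0.012,0,0,0,0],[0,0.005,0,0,0,0],[0,0,0,0,0,0]])

```text
clock: 19.82
ee_pos: [0.4445, 0.1095, 0.0875]
eef_rot: [0.074, -0.069, 0.704, -0.703]
force: [0.6, -1.1, -0.5]
width: 0.0519
```

```bash
python3 to.py .4415 .1035 .0113 -79
```

```text
clock 19.82 pos [0.4445 0.1095 0.0875] psi -78.43 w 0.0519 F [ 0.6 -1.1 -0.5]
shift(tool) [0.0046 0.0762 0.0052] turn [-0.02  0.57 -0.37] shift in goal frame [0.0041 0.0762 0.0053]
```

Call:
servo_tool(motion=[[0.0036,0,0.0044,0,0.5,-0.3],[0,0,0,0,0,0],[0,0.008,0,0,0,0],[0,0.01,0,0,0,0],[0,0.005,0,0,0,0],[0,0,0,0,0,0]])

```text
clock: 20.32
ee_pos: [0.443, 0.105, 0.0638]
eef_rot: [-0.07, 0.067, -0.704, 0.704]
force: [0.8, -0.1, -0.1]
width: 0.0521
```

```bash
python3 to.py .4415 .1035 .0113 -79
```

```text
clock 20.32 pos [0.443  0.105  0.0638] psi -78.86 w 0.0521 F [ 0.8 -0.1 -0.1]
shift(tool) [0.002  0.0525 0.0011] turn [-0.07  0.14 -0.25] shift in goal frame [0.0017 0.0525 0.0012]
```

Call:
servo_tool(motion=[[0.0024,0,0.001,0,0,-0.2],[0,0.01,0,0,0,0],[0.0003,0.014,0,0,0,0],[0.0003,0.014,0,0,0,0],[0,0.009,0,0,0,0],[0,0.002,0,0,0,0],[0,0,0,0,0,0]])

```text
clock: 20.9
ee_pos: [0.442, 0.1026, 0.0149]
eef_rot: [-0.07, 0.066, -0.703, 0.704]
force: [0.6, -1.2, 0.3]
width: 0.0522
```

```bash
python3 to.py .4415 .1035 .0113 -79
```

```text
clock 20.9 pos [0.442  0.1026 0.0149] psi -78.91 w 0.0522 F [ 0.6 -1.2  0.3]
shift(tool) [ 0.0003  0.0036 -0.001 ] turn [-0.13  0.09 -0.3 ] shift in goal frame [ 0.0003  0.0036 -0.001 ]
```

Call:
servo_tool(motion=[[0,0.002,-0.001,0,0,-0.2],[0,0,0,0,0,0],[0,0,0,0,0,0],[0,0,0,0,0,0],[0,0,0,0,0,0],[0,0,0,0,0,0]], claw=0.0)

```text
clock: 21.4
ee_pos: [0.443, 0.1037, 0.0148]
eef_rot: [-0.07, 0.067, -0.703, 0.705]
force: [-1.1, 0.2, -0.6]
width: 0.0244
```

```bash
python3 to.py .4415 .1035 .12 -79
```

```text
clock 21.4 pos [0.443  0.1037 0.0148] psi -78.89 w 0.0244 F [-1.1  0.2 -0.6]
shift(tool) [ 0.001  -0.1052  0.0002] turn [-0.18  0.11 -0.28] shift in goal frame [ 1.500e-03 -1.052e-01 -1.000e-04]
```

Call:
servo_tool(motion=[[0,-0.004,0,0,0,0],[0,-0.01,0,0,0,0],[0,-0.018,0,0,0,0],[0,-0.02,0,0,0,0],[0,-0.02,0,0,0,0],[0,-0.02,0,0,0,0],[0,-0.01,0,0,0,0],[0,-0.003,0,0,0,0]])

```text
clock: 22.07
ee_pos: [0.4405, 0.1039, 0.1249]
eef_rot: [-0.069, 0.068, -0.703, 0.705]
force: [0.4, -0.5, 0.5]
width: 0.0249
```

Call:
servo_tool(motion=[[-0.01,0,0.003,0,0,0],[-0.018,0,0.005,0,0,0],[-0.0225,0,0.006,0,0,0],[-0.0225,0,0.006,0,0,0],[-0.0225,0,0.006,0,0,0],[-0.0225,0,0.006,0,0,0],[-0.0225,0,0.006,0,0,0],[-0.0225,0,0.006,0,0,0]])

```text
clock: 22.73
ee_pos: [0.61, 0.0919, 0.1194]
eef_rot: [-0.064, 0.073, -0.704, 0.704]
force: [0.9, -0.1, -0.3]
width: 0.0251
```

Call:
servo_tool(motion=[[-0.0225,0,0.006,0,0,0],[-0.016,0,0.005,0,0,0],[-0.008,0,0.002,0,0,0],[0,0,0,0,0,0]])

```text
clock: 23.07
ee_pos: [0.6673, 0.0861, 0.1127]
eef_rot: [-0.064, 0.072, -0.703, 0.704]
force: [0.4, 0.0, -0.8]
width: 0.0246
```

```bash
python3 to.py .667 .0869 .06 -79
```

```text
clock 23.07 pos [0.6673 0.0861 0.1127] psi -78.94 w 0.0246 F [ 0.4  0.  -0.8]
shift(tool) [-0.0004  0.0527 -0.0008] turn [0.01 0.06 0.65] shift in goal frame [ 0.0001  0.0527 -0.0008]
```

Call:
servo_tool(motion=[[0,0,-0.0006,0,0,0.5],[0,0.008,0,0,0,0],[0,0.012,0,0,0,0],[0,0.014,0,0,0,0],[0,0.012,0,0,0,0],[0,0.005,0,0,0,0],[0,0,0,0,0,0]])

```text
clock: 23.65
ee_pos: [0.6605, 0.0871, 0.0522]
eef_rot: [0.063, -0.073, 0.704, -0.703]
force: [-0.1, 0.2, -1.0]
width: 0.0242
```

```bash
python3 to.py .667 .0869 .0302 -79
```

```text
clock 23.65 pos [0.6605 0.0871 0.0522] psi -78.92 w 0.0242 F [-0.1  0.2 -1. ]
shift(tool) [-0.0066  0.0219  0.0015] turn [0.17 0.08 0.76] shift in goal frame [-0.0063  0.022   0.0015]
```

Call:
servo_tool(motion=[[-0.005,0,0.0013,0.1,0,0.7],[0,0.004,0,0,0,0],[0,0.004,0,0,0,0],[0,0.002,0,0,0,0],[0,0,0,0,0,0]])

```text
clock: 24.07
ee_pos: [0.6662, 0.087, 0.0416]
eef_rot: [0.069, -0.068, 0.704, -0.703]
force: [-0.6, 0.2, -0.5]
width: 0.025
```

```bash
python3 to.py .667 .0869 .0302 -79;  python3 - <<'E'
from h import *
p=vision.camera_params("wrist"); b=vision.read_camera("wrist"); cv2.imwrite("pics/w5.png",b)
pos,R=tool(); print(proj(p,[[.6655,.0866,.015]]),proj(p,[[.6655+.0,.0866,pos[2]-.0148+.05],[pos[0]-.0014,pos[1],pos[2]-.0148+.05]]))
E
```

```text
clock 24.07 pos [0.6662 0.087  0.0416] psi -78.91 w 0.025 F [-0.6  0.2 -0.5]
shift(tool) [-0.0008  0.0115  0.0003] turn [ 0.06  0.09 -0.05] shift in goal frame [-0.0008  0.0114  0.0003]
[[283.29994217 249.04458144]] [[284.02254518 314.73491969]
 [282.65069568 315.79812805]]
```

View pics/w5.png

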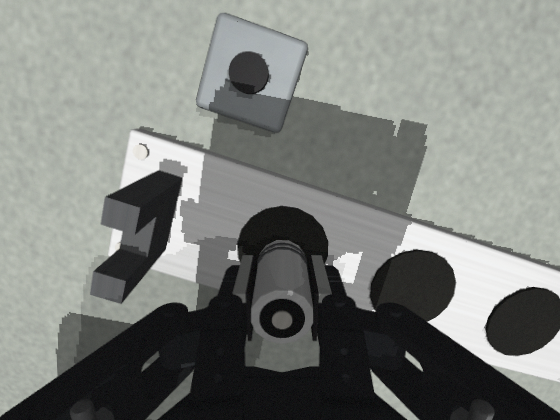

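Call:
servo_tool(motion=[[-0.0013,0.003,0.0003,0,0,0],[-0.0005,0.003,0,0,0,0],[0,0.002,0,0,0,0],[0,0.0005,0,0,0,0],[0,0,0,0,0,0]])

```text
clock: 24.53
ee_pos: [0.6694, 0.087, 0.0337]
eef_rot: [0.07, -0.067, 0.704, -0.704]
force: [0.2, -0.1, -1.2]
width: 0.0246
```

```bash
python3 to.py .6675 .0869 .0302 -79
```

```text
clock 24.53 pos [0.6694 0.087  0.0337] psi -78.91 w 0.0246 F [ 0.2 -0.1 -1.2]
shift(tool) [ 0.0019  0.0035 -0.0003] turn [ 0.01  0.09 -0.21] shift in goal frame [ 0.0019  0.0035 -0.0003]
```

Call:
servo_tool(motion=[[0.0015,0.001,-0.0003,0,0,-0.2],[0,0.0015,0,0,0,0],[0,0.0005,0,0,0,0],[0,0,0,0,0,0]])

```text
clock: 24.87
ee_pos: [0.6677, 0.087, 0.0305]
eef_rot: [0.068, -0.068, 0.704, -0.704]
force: [0.1, -0.4, -1.1]
width: 0.0249
```

```bash
python3 to.py .6675 .0869 .0302 -79
```

```text
clock 24.87 pos [0.6677 0.087  0.0305] psi -78.9 w 0.0249 F [ 0.1 -0.4 -1.1]
shift(tool) [0.0002 0.0003 0.0001] turn [0.02 0.1  0.01] shift in goal frame [0.0002 0.0003 0.0001]
```

Call:
servo_tool(motion=[[0,0.0007,0,0,0,0],[0,0,0,0,0,0]])

```text
clock: 25.03
ee_pos: [0.6677, 0.0871, 0.0297]
eef_rot: [0.068, -0.068, 0.704, -0.704]
force: [0.9, -0.3, -0.9]
width: 0.0247
```

Call:
servo_tool(motion=[[0,0,0,0,0,0],[0,0,0,0,0,0],[0,0,0,0,0,0],[0,0,0,0,0,0]], claw=0.05)

```text
clock: 25.37
ee_pos: [0.6682, 0.0871, 0.0303]
eef_rot: [0.069, -0.068, 0.704, -0.704]
force: [-0.2, 0.4, 0.5]
width: 0.0502
```

Call:
servo_tool(motion=[[0,-0.006,0,0,0,0],[0,-0.012,0,0,0,0],[0,-0.016,0,0,0,0],[0,-0.02,0,0,0,0],[0,-0.022,0,0,0,0],[0,-0.022,0,0,0,0],[0,-0.012,0,0,0,0],[0,-0.004,0,0,0,0]])

```text
clock: 26.03
ee_pos: [0.6676, 0.087, 0.1539]
eef_rot: [0.069, -0.068, 0.704, -0.704]
force: [0.1, 0.7, 0.5]
width: 0.05
```

```bash
python3 to.py .474 -.0905 .14 -79
```

```text
clock 26.03 pos [0.6676 0.087  0.1539] psi -78.9 w 0.05 F [0.1 0.7 0.5]
shift(tool) [0.2242 0.0138 0.137 ] turn [ 0.01  0.1  -0.03] shift in goal frame [0.224  0.0139 0.1373]
```

Call:
servo_tool(motion=[[0.0065,0,0.004,0,0,0],[0.0152,0,0.0093,0,0,0],[0.0217,0,0.0133,0,0,0],[0.0217,0,0.0133,0,0,0],[0.0217,0,0.0133,0,0,0],[0.0217,0,0.0133,0,0,0],[0.0217,0,0.0133,0,0,0],[0.0217,0,0.0133,0,0,0]], claw=0.057)

```text
clock: 26.7
ee_pos: [0.5313, -0.0357, 0.1541]
eef_rot: [0.073, -0.069, 0.704, -0.703]
force: [0.4, -0.8, -0.4]
width: 0.0574
```

Call:
servo_tool(motion=[[0.0217,0,0.0133,0,0,0],[0.0217,0,0.0133,0,0,0],[0.015,0,0.0093,0,0,0],[0.006,0,0.004,0,0,0],[0,0,0,0,0,0]])

```text
clock: 27.12
ee_pos: [0.4636, -0.091, 0.1515]
eef_rot: [0.067, -0.071, 0.705, -0.702]
force: [-0.2, -1.3, -0.8]
width: 0.0568
```

```bash
python3 to.py .474 -.0905 .09 -79; python3 - <<'E'
from h import *
p=vision.camera_params("wrist"); np.save("w6.npy",p,allow_pickle=True); b=vision.read_camera("wrist"); t=vision.read_camera("top")
cv2.imwrite("pics/w6.png",b);cv2.imwrite("pics/t6.png",t)
print(proj(p,[[.474,-.0905,.07],[.6655,.0866,.065]]), proj(vision.camera_params("top"),[[.6655,.0866,.065]]))
cv2.imwrite("pics/c6.png",np.hstack([cv2.resize(b,(440,330)),cv2.resize(t[140:220,190:280],(346,330))]))
E
```

```text
clock 27.12 pos [ 0.4636 -0.091   0.1515] psi -78.72 w 0.0568 F [-0.2 -1.3 -0.8]
shift(tool) [-0.0106  0.0614  0.0019] turn [0.3  0.28 0.29] shift in goal frame [-0.0103  0.0615  0.0015]
[[ 285.1492052   203.24905457]
 [  61.15410661 -150.32309138]] [[243.18626925 167.29717097]]
```

View pics/c6.png

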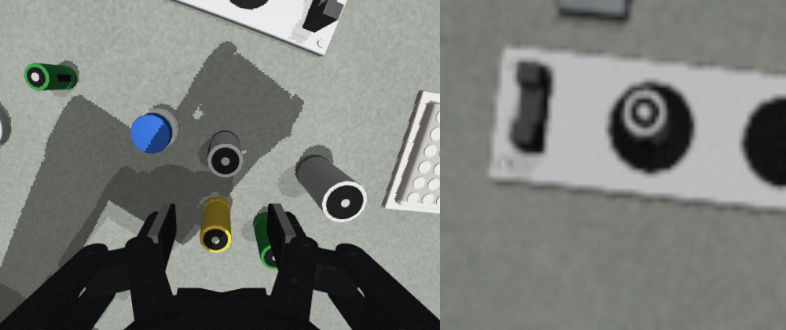

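Call:
servo_tool(motion=[[-0.0085,0,0.0015,0.2,0.2,0.2],[0,0.01,0,0,0,0],[0,0.014,0,0,0,0],[0,0.016,0,0,0,0],[0,0.01,0,0,0,0],[0,0.003,0,0,0,0],[0,0,0,0,0,0]])

```text
clock: 27.8
ee_pos: [0.4876, -0.0872, 0.0974]
eef_rot: [-0.077, 0.066, -0.702, 0.705]
force: [-0.9, 0.6, -0.4]
width: 0.0573
```

```bash
python3 to.py .4735 -.0907 .0213 -79
```

```text
clock 27.8 pos [ 0.4876 -0.0872  0.0974] psi -78.43 w 0.0573 F [-0.9  0.6 -0.4]
shift(tool) [0.0156 0.0759 0.0001] turn [-0.38  0.57 -0.82] shift in goal frame [0.0145 0.0761 0.0008]
```

Call:
servo_tool(motion=[[0.0065,0,0,-0.2,0.3,-0.4],[0.006,0,0.0003,-0.1,0.2,-0.3],[0,0,0,0,0,0],[0,0.005,0,0,0,0],[0,0.004,0,0,0,0],[0,0,0,0,0,0]])

```text
clock: 28.3
ee_pos: [0.4775, -0.0898, 0.0897]
eef_rot: [-0.071, 0.066, -0.702, 0.705]
force: [-1.7, 0.1, -0.1]
width: 0.0567
```

```bash
python3 to.py .4735 -.0907 .0213 -79
```

```text
clock 28.3 pos [ 0.4775 -0.0898  0.0897] psi -78.85 w 0.0567 F [-1.7  0.1 -0.1]
shift(tool) [ 0.0045  0.0684 -0.0002] turn [-0.24  0.15 -0.34] shift in goal frame [0.0041 0.0684 0.0001]
```

Call:
servo_tool(motion=[[0.004,0,0,-0.2,0.1,-0.3],[0,0.008,0,0,0,0],[0.001,0.013,0,0,0,0],[0.001,0.013,0,0,0,0],[0.0005,0.007,0,0,0,0],[0,0,0,0,0,0]])

```text
clock: 28.8
ee_pos: [0.4715, -0.0922, 0.0465]
eef_rot: [-0.069, 0.067, -0.703, 0.705]
force: [0.7, 0.1, 0.1]
width: 0.0567
```

```bash
python3 to.py .4735 -.0907 .0213 -79
```

```text
clock 28.8 pos [ 0.4715 -0.0922  0.0465] psi -79.03 w 0.0567 F [0.7 0.1 0.1]
shift(tool) [-0.0022  0.0252 -0.0011] turn [-0.12 -0.03 -0.16] shift in goal frame [-0.0022  0.0252 -0.0011]
```

Call:
servo_tool(motion=[[-0.0015,0,-0.001,-0.1,0,-0.1],[0,0.007,0,0,0,0],[0,0.008,0,0,0,0],[0,0.005,0,0,0,0],[0,0,0,0,0,0]])

```text
clock: 29.22
ee_pos: [0.4738, -0.0911, 0.0251]
eef_rot: [-0.068, 0.067, -0.704, 0.704]
force: [0.3, -0.2, -0.5]
width: 0.0568
```

```bash
python3 to.py .4735 -.0907 .0213 -79
```

```text
clock 29.22 pos [ 0.4738 -0.0911  0.0251] psi -79.03 w 0.0568 F [ 0.3 -0.2 -0.5]
shift(tool) [ 0.0002  0.0038 -0.0005] turn [-0.07 -0.03 -0.13] shift in goal frame [ 0.0002  0.0038 -0.0005]
```

Close and lift in one go.

Call:
servo_tool(motion=[[0,0.002,-0.0005,0,0,0],[0,0,0,0,0,0],[0,0,0,0,0,0],[0,0,0,0,0,0],[0,0,0,0,0,0],[0,0,0,0,0,0]], claw=0.0)

```text
clock: 29.72
ee_pos: [0.4739, -0.0906, 0.0231]
eef_rot: [-0.069, 0.067, -0.703, 0.704]
force: [-0.2, 0.6, -1.5]
width: 0.0329
```

Call:
servo_tool(motion=[[0,-0.004,0,0,0,0],[0,-0.01,0,0,0,0],[0,-0.018,0,0,0,0],[0,-0.02,0,0,0,0],[0,-0.022,0,0,0,0],[0,-0.022,0,0,0,0],[0,-0.014,0,0,0,0],[0,-0.004,0,0,0,0]])

```text
clock: 30.38
ee_pos: [0.4715, -0.0896, 0.1444]
eef_rot: [0.067, -0.068, 0.704, -0.703]
force: [0.8, -0.2, -1.4]
width: 0.0329
```

```bash
python3 to.py .6542 .003 .14 -79
```

```text
clock 30.38 pos [ 0.4715 -0.0896  0.1444] psi -79.03 w 0.0329 F [ 0.8 -0.2 -1.4]
shift(tool) [-0.197   0.0042 -0.0561] turn [ 0.07 -0.03  0.07] shift in goal frame [-0.197   0.0044 -0.056 ]
```

Call:
servo_tool(motion=[[-0.006,0,-0.0017,0,0,0],[-0.0137,0,-0.004,0,0,0],[-0.0195,0,-0.0055,0,0,0],[-0.0195,0,-0.0055,0,0,0],[-0.0195,0,-0.0055,0,0,0],[-0.0195,0,-0.0055,0,0,0],[-0.0195,0,-0.0055,0,0,0],[-0.0195,0,-0.0055,0,0,0]])

```text
clock: 31.05
ee_pos: [0.5976, -0.0215, 0.1412]
eef_rot: [0.062, -0.07, 0.706, -0.702]
force: [0.4, -0.4, -1.0]
width: 0.0329
```

Call:
servo_tool(motion=[[-0.0195,0,-0.0055,0,0,0],[-0.0195,0,-0.0055,0,0,0],[-0.0135,0,-0.004,0,0,0],[-0.005,0,-0.0015,0,0,0],[0,0,0,0,0,0]])

```text
clock: 31.47
ee_pos: [0.6549, 0.0113, 0.1333]
eef_rot: [0.061, -0.073, 0.707, -0.701]
force: [-0.2, 0.3, -1.4]
width: 0.0328
```

```bash
python3 to.py .6546 .003 .0384 -79
```

```text
clock 31.47 pos [0.6549 0.0113 0.1333] psi -79.17 w 0.0328 F [-0.2  0.3 -1.4]
shift(tool) [0.0003 0.0949 0.009 ] turn [ 0.54 -0.16  0.95] shift in goal frame [0.0019 0.0949 0.0081]
```

Call:
servo_tool(motion=[[0.001,0,0.0065,0.5,-0.1,0.8],[0,0.01,0,0,0,0],[-0.0005,0.014,0,0,0,0],[-0.0005,0.014,0,0,0,0],[-0.0005,0.014,0,0,0,0],[0,0.006,0,0,0,0],[0,0,0,0,0,0]])

```text
clock: 32.05
ee_pos: [0.6482, 0.0014, 0.0687]
eef_rot: [0.062, -0.07, 0.704, -0.704]
force: [-0.3, 0.3, -1.6]
width: 0.0327
```

```bash
python3 to.py .6546 .003 .0384 -79
```

```text
clock 32.05 pos [0.6482 0.0014 0.0687] psi -79.27 w 0.0327 F [-0.3  0.3 -1.6]
shift(tool) [-0.007   0.0302 -0.0004] turn [ 0.11 -0.27  0.66] shift in goal frame [-0.0066  0.0303 -0.0004]
```

Call:
servo_tool(motion=[[-0.005,0,-0.0004,0.1,-0.2,0.6],[0,0.005,0,0,0,0],[0,0.007,0,0,0,0],[0,0.005,0,0,0,0],[0,0,0,0,0,0]])

```text
clock: 32.47
ee_pos: [0.6532, 0.0015, 0.0516]
eef_rot: [-0.067, 0.066, -0.704, 0.704]
force: [-0.7, -0.1, -1.1]
width: 0.0328
```

```bash
python3 to.py .6546 .003 .0384 -79; python3 - <<'E'
from h import *
p=vision.camera_params("wrist"); b=vision.read_camera("wrist"); cv2.imwrite("pics/w7.png",b)
pos,R=tool(); print(proj(p,[[pos[0]-.0004,pos[1],pos[2]-.0231+.07]]),proj(p,[[.6542,.003,.015]]))
E
```

```text
clock 32.47 pos [0.6532 0.0015 0.0516] psi -79.14 w 0.0328 F [-0.7 -0.1 -1.1]
shift(tool) [-0.0017  0.0132 -0.0012] turn [-0.04 -0.14 -0.08] shift in goal frame [-0.0017  0.0132 -0.0012]
[[283.63968703 333.37154981]] [[280.59662075 239.05735285]]
```

View pics/w7.png

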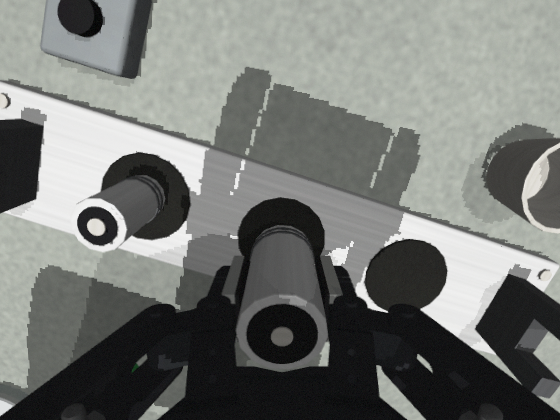

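Call:
servo_tool(motion=[[-0.0018,0.002,-0.001,0,0,0],[0,0.004,0,0,0,0],[0,0.003,0,0,0,0],[0,0.001,0,0,0,0],[0,0,0,0,0,0]])

```text
clock: 32.93
ee_pos: [0.6562, 0.0032, 0.042]
eef_rot: [-0.069, 0.066, -0.703, 0.704]
force: [-0.0, 0.6, -1.2]
width: 0.0327
```

```bash
python3 to.py .6552 .0028 .0382 -79
```

```text
clock 32.93 pos [0.6562 0.0032 0.042 ] psi -79.11 w 0.0327 F [-0.   0.6 -1.2]
shift(tool) [0.0011 0.0038 0.0002] turn [-0.1  -0.11 -0.24] shift in goal frame [0.0011 0.0038 0.0002]
```

Call:
servo_tool(motion=[[0.0009,0.0012,0.0002,0,0,-0.2],[0,0.0015,0,0,0,0],[0,0.001,0,0,0,0],[0,0,0,0,0,0]])

```text
clock: 33.27
ee_pos: [0.6554, 0.0028, 0.038]
eef_rot: [-0.067, 0.067, -0.703, 0.705]
force: [0.3, 0.9, -2.0]
width: 0.0327
```

```bash
python3 to.py .6552 .0028 .0382 -79
```

```text
clock 33.27 pos [0.6554 0.0028 0.038 ] psi -79.1 w 0.0327 F [ 0.3  0.9 -2. ]
shift(tool) [ 0.0002 -0.0002 -0.    ] turn [-0.1  -0.1  -0.03] shift in goal frame [ 0.0002 -0.0002 -0.    ]
```

Call:
servo_tool(motion=[[0,0.0004,0,0,0,0],[0,0,0,0,0,0]])

```text
clock: 33.43
ee_pos: [0.6555, 0.0027, 0.0381]
eef_rot: [-0.067, 0.067, -0.703, 0.705]
force: [0.6, 0.0, -0.5]
width: 0.0328
```

Call:
servo_tool(motion=[[0,0,0,0,0,0],[0,0,0,0,0,0],[0,0,0,0,0,0],[0,0,0,0,0,0]], claw=0.055)

```text
clock: 33.77
ee_pos: [0.6566, 0.0025, 0.0391]
eef_rot: [-0.068, 0.066, -0.703, 0.705]
force: [-0.5, 0.4, -0.7]
width: 0.0552
```

Call:
servo_tool(motion=[[0,-0.006,0,0,0,0],[0,-0.014,0,0,0,0],[0,-0.02,0,0,0,0],[0,-0.022,0,0,0,0],[0,-0.022,0,0,0,0],[0,-0.022,0,0,0,0],[0,-0.014,0,0,0,0],[0,-0.004,0,0,0,0]])

```text
clock: 34.43
ee_pos: [0.6557, 0.0029, 0.1738]
eef_rot: [-0.068, 0.066, -0.703, 0.705]
force: [0.3, 0.3, -0.7]
width: 0.0551
```

```bash
python3 to.py .4625 -.2037 .16 -79
```

```text
clock 34.43 pos [0.6557 0.0029 0.1738] psi -79.11 w 0.0551 F [ 0.3  0.3 -0.7]
shift(tool) [0.2288 0.0136 0.1663] turn [-0.16 -0.11 -0.18] shift in goal frame [0.2291 0.0138 0.1659]
```

Call:
servo_tool(motion=[[0.0065,0,0.0048,0,0,0],[0.0155,0,0.0113,0,0,0],[0.0222,0,0.0162,0,0,0],[0.0222,0,0.0162,0,0,0],[0.0222,0,0.0162,0,0,0],[0.0222,0,0.0162,0,0,0],[0.0222,0,0.0162,0,0,0],[0.0222,0,0.0162,0,0,0]], claw=0.064)

```text
clock: 35.1
ee_pos: [0.5194, -0.1397, 0.1738]
eef_rot: [-0.073, 0.068, -0.703, 0.704]
force: [-0.1, -0.8, -0.5]
width: 0.0638
```

Call:
servo_tool(motion=[[0.0222,0,0.0162,0,0,0],[0.0222,0,0.0162,0,0,0],[0.013,0,0.011,0,0,0],[0.004,0,0.004,0,0,0],[0,0,0,0,0,0]])

```text
clock: 35.52
ee_pos: [0.4569, -0.2027, 0.1706]
eef_rot: [0.067, -0.069, 0.705, -0.703]
force: [0.4, -0.6, 0.6]
width: 0.064
```

```bash
python3 to.py .4625 -.2037 .11 -79; python3 - <<'E'
from h import *
p=vision.camera_params("wrist"); b=vision.read_camera("wrist"); t=vision.read_camera("top")
cv2.imwrite("pics/w8.png",b);cv2.imwrite("pics/t8.png",t)
print(proj(p,[[.4625,-.2037,.09]]), proj(vision.camera_params("top"),[[.6655,.0866,.065],[.6542,.003,.085]]))
cv2.imwrite("pics/c8.png",np.hstack([cv2.resize(b,(440,330)),cv2.resize(t[140:220,190:300],(346,252)).repeat(1,0)[:252] if 0 else cv2.copyMakeBorder(cv2.resize(t[140:200,220:300],(346,260)),0,70,0,0,0)]))
E
```

```text
clock 35.52 pos [ 0.4569 -0.2027  0.1706] psi -78.92 w 0.064 F [ 0.4 -0.6  0.6]
shift(tool) [-0.0054  0.0606  0.0023] turn [0.2  0.08 0.12] shift in goal frame [-0.0053  0.0606  0.0021]
[[285.74773694 210.35662055]] [[243.18626925 167.29717097]
 [279.5198362  169.92750027]]
```

View pics/c8.png

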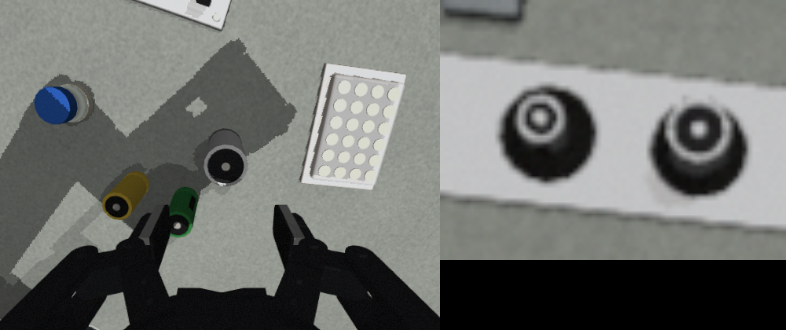

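Call:
servo_tool(motion=[[-0.002,0,0.0018,0.1,0,0.1],[0,0.01,0,0,0,0],[0.0006,0.014,0,0,0,0],[0.0006,0.014,0,0,0,0],[0,0.008,0,0,0,0],[0,0.002,0,0,0,0],[0,0,0,0,0,0]])

```text
clock: 36.2
ee_pos: [0.4665, -0.1989, 0.1215]
eef_rot: [-0.075, 0.07, -0.703, 0.704]
force: [0.2, -1.0, 0.5]
width: 0.0638
```

```bash
python3 to.py .462 -.204 .0313 -79
```

```text
clock 36.2 pos [ 0.4665 -0.1989  0.1215] psi -78.21 w 0.0638 F [ 0.2 -1.   0.5]
shift(tool) [0.006  0.0902 0.0039] turn [-0.12  0.79 -0.36] shift in goal frame [0.0054 0.0902 0.0042]
```

Call:
servo_tool(motion=[[0.0045,0,0.0033,-0.1,0.7,-0.3],[0,0,0,0,0,0],[0,0.007,0,0,0,0],[0.0006,0.007,0,0,0,0],[0,0.002,0,0,0,0],[0,0,0,0,0,0]])

```text
clock: 36.7
ee_pos: [0.4639, -0.204, 0.106]
eef_rot: [-0.07, 0.067, -0.703, 0.705]
force: [-0.7, 0.1, 0.1]
width: 0.0637
```

```bash
python3 to.py .462 -.204 .0313 -79
```

```text
clock 36.7 pos [ 0.4639 -0.204   0.106 ] psi -78.9 w 0.0637 F [-0.7  0.1  0.1]
shift(tool) [ 0.0022  0.0747 -0.0007] turn [-0.22  0.1  -0.23] shift in goal frame [ 0.0019  0.0747 -0.0004]
```

Call:
servo_tool(motion=[[0.0022,0,-0.0004,-0.2,0,-0.2],[0,0.008,0,0,0,0],[0.0006,0.014,0,0,0,0],[0.0006,0.014,0,0,0,0],[0,0.01,0,0,0,0],[0,0.002,0,0,0,0],[0,0,0,0,0,0]])

```text
clock: 37.28
ee_pos: [0.4607, -0.2052, 0.0551]
eef_rot: [-0.069, 0.067, -0.703, 0.704]
force: [-0.5, 0.6, -0.5]
width: 0.0639
```

```bash
python3 to.py .462 -.204 .0313 -79
```

```text
clock 37.28 pos [ 0.4607 -0.2052  0.0551] psi -78.95 w 0.0639 F [-0.5  0.6 -0.5]
shift(tool) [-0.0015  0.0238 -0.001 ] turn [-0.1   0.05 -0.1 ] shift in goal frame [-0.0015  0.0238 -0.0009]
```

Call:
servo_tool(motion=[[-0.001,0.002,-0.001,0,0,0],[0,0.006,0,0,0,0],[0,0.007,0,0,0,0],[0,0.003,0,0,0,0],[0,0,0,0,0,0]])

```text
clock: 37.7
ee_pos: [0.4626, -0.2046, 0.0366]
eef_rot: [-0.07, 0.067, -0.703, 0.705]
force: [0.2, -0.0, 0.7]
width: 0.064
```

```bash
python3 to.py .462 -.204 .0313 -79
```

```text
clock 37.7 pos [ 0.4626 -0.2046  0.0366] psi -78.94 w 0.064 F [ 0.2 -0.   0.7]
shift(tool) [ 0.0005  0.0053 -0.0007] turn [-0.22  0.06 -0.22] shift in goal frame [ 0.0005  0.0053 -0.0007]
```

Call:
servo_tool(motion=[[0.0003,0.002,-0.0006,-0.2,0,-0.2],[0,0,0,0,0,0],[0,0,0,0,0,0],[0,0,0,0,0,0],[0,0,0,0,0,0],[0,0,0,0,0,0]], claw=0.0)

```text
clock: 38.2
ee_pos: [0.4623, -0.2042, 0.0346]
eef_rot: [-0.068, 0.068, -0.704, 0.704]
force: [-0.2, -1.0, -1.1]
width: 0.0411
```

Call:
servo_tool(motion=[[0,-0.004,0,0,0,0],[0,-0.01,0,0,0,0],[0,-0.018,0,0,0,0],[0,-0.02,0,0,0,0],[0,-0.022,0,0,0,0],[0,-0.022,0,0,0,0],[0,-0.018,0,0,0,0],[0,-0.006,0,0,0,0]])

```text
clock: 38.87
ee_pos: [0.459, -0.2016, 0.16]
eef_rot: [0.066, -0.071, 0.706, -0.701]
force: [0.7, 0.1, -2.7]
width: 0.0408
```

```bash
python3 to.py .643 -.0808 .16 -79
```

```text
clock 38.87 pos [ 0.459  -0.2016  0.16  ] psi -78.94 w 0.0408 F [ 0.7  0.1 -2.7]
shift(tool) [-0.2038 -0.0008 -0.0833] turn [0.42 0.06 0.38] shift in goal frame [-0.2037  0.     -0.0835]
```

Call:
servo_tool(motion=[[-0.006,0,-0.0025,0,0,0],[-0.014,0,-0.0055,0,0,0],[-0.02,0,-0.008,0,0,0],[-0.02,0,-0.008,0,0,0],[-0.02,0,-0.008,0,0,0],[-0.02,0,-0.008,0,0,0],[-0.02,0,-0.008,0,0,0],[-0.02,0,-0.008,0,0,0]])

```text
clock: 39.53
ee_pos: [0.5848, -0.1145, 0.1553]
eef_rot: [0.059, -0.072, 0.708, -0.7]
force: [1.0, -0.3, -3.1]
width: 0.0407
```

Call:
servo_tool(motion=[[-0.02,0,-0.008,0,0,0],[-0.02,0,-0.008,0,0,0],[-0.013,0,-0.005,0,0,0],[-0.005,0,-0.0015,0,0,0],[0,0,0,0,0,0]])

```text
clock: 39.95
ee_pos: [0.6402, -0.073, 0.146]
eef_rot: [0.058, -0.076, 0.71, -0.697]
force: [0.4, -0.2, -4.0]
width: 0.0405
```

```bash
python3 to.py .6435 -.0808 .0496 -79
```

```text
clock 39.95 pos [ 0.6402 -0.073   0.146 ] psi -79.11 w 0.0405 F [ 0.4 -0.2 -4. ]
shift(tool) [-0.0041  0.0961  0.0102] turn [ 1.17 -0.1   1.39] shift in goal frame [-0.0017  0.0964  0.0083]
```

Call:
servo_tool(motion=[[-0.003,0,0.004,0.5,0,0.6],[-0.002,0,0.003,0.5,0,0.6],[0,0.01,0,0,0,0],[-0.0005,0.014,0,0,0,0],[-0.0005,0.014,0,0,0,0],[-0.0005,0.012,0,0,0,0],[0,0.005,0,0,0,0],[0,0,0,0,0,0]])

```text
clock: 40.62
ee_pos: [0.6415, -0.0825, 0.0842]
eef_rot: [0.062, -0.069, 0.705, -0.703]
force: [-0.8, -0.5, -3.9]
width: 0.0409
```

```bash
python3 to.py .6435 -.0808 .0496 -79
```

```text
clock 40.62 pos [ 0.6415 -0.0825  0.0842] psi -79.39 w 0.0409 F [-0.8 -0.5 -3.9]
shift(tool) [-0.0026  0.0345 -0.0012] turn [ 0.19 -0.39  0.55] shift in goal frame [-0.0023  0.0346 -0.0013]
```

Call:
servo_tool(motion=[[-0.002,0,-0.001,0.2,-0.3,0.5],[-0.0005,0.006,0,0,0,0],[-0.0005,0.008,0,0,0,0],[0,0.006,0,0,0,0],[0,0.001,0,0,0,0],[0,0,0,0,0,0]])

```text
clock: 41.12
ee_pos: [0.6453, -0.0818, 0.0624]
eef_rot: [-0.068, 0.066, -0.703, 0.704]
force: [-0.3, 0.6, -2.6]
width: 0.0412
```

```bash
python3 to.py .6435 -.0808 .0496 -79; python3 - <<'E'
from h import *
p=vision.camera_params("wrist"); b=vision.read_camera("wrist"); cv2.imwrite("pics/w9.png",b)
pos,R=tool(); print(proj(p,[[pos[0],pos[1],pos[2]-.0346+.09]]),proj(p,[[.643,-.0808,.015]]))
E
```

```text
clock 41.12 pos [ 0.6453 -0.0818  0.0624] psi -79.11 w 0.0412 F [-0.3  0.6 -2.6]
shift(tool) [ 0.0016  0.0128 -0.0013] turn [-0.11 -0.11 -0.14] shift in goal frame [ 0.0016  0.0128 -0.0013]
[[283.89959527 349.08059125]] [[280.34427157 237.43878998]]
```

View pics/w9.png

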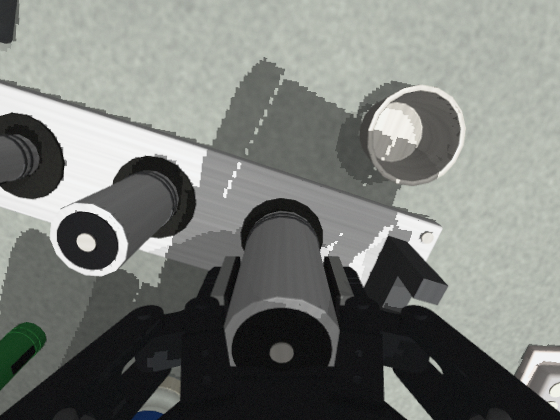

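Call:
servo_tool(motion=[[0.0005,0.003,-0.001,-0.1,0,-0.1],[0,0.004,0,0,0,0],[0,0.002,0,0,0,0],[0,0.0005,0,0,0,0],[0,0,0,0,0,0]])

```text
clock: 41.58
ee_pos: [0.6453, -0.0808, 0.0528]
eef_rot: [-0.068, 0.066, -0.704, 0.704]
force: [-0.3, 0.1, -2.8]
width: 0.0408
```

```bash
python3 to.py .6438 -.081 .0496 -79
```

```text
clock 41.58 pos [ 0.6453 -0.0808  0.0528] psi -79.09 w 0.0408 F [-0.3  0.1 -2.8]
shift(tool) [ 0.0015  0.0032 -0.0001] turn [-0.04 -0.09 -0.12] shift in goal frame [ 0.0015  0.0032 -0.0001]
```

Call:
servo_tool(motion=[[0.0012,0.001,0,0,0,-0.1],[0,0.0014,0,0,0,0],[0,0.0008,0,0,0,0],[0,0,0,0,0,0]])

```text
clock: 41.92
ee_pos: [0.6443, -0.0811, 0.0497]
eef_rot: [-0.068, 0.067, -0.704, 0.704]
force: [-0.8, 0.7, -3.7]
width: 0.0406
```

```bash
python3 to.py .6438 -.081 .0496 -79
```

```text
clock 41.92 pos [ 0.6443 -0.0811  0.0497] psi -79.09 w 0.0406 F [-0.8  0.7 -3.7]
shift(tool) [ 0.0005  0.0001 -0.0002] turn [-0.07 -0.09 -0.05] shift in goal frame [ 0.0005  0.0001 -0.0002]
```

Call:
servo_tool(motion=[[0.0004,0.0005,0,0,0,0],[0,0.0003,0,0,0,0],[0,0,0,0,0,0]])

```text
clock: 42.17
ee_pos: [0.6443, -0.0812, 0.0498]
eef_rot: [-0.068, 0.066, -0.704, 0.704]
force: [0.0, 0.7, -3.5]
width: 0.0406
```

Call:
servo_tool(motion=[[0,0,0,0,0,0],[0,0,0,0,0,0],[0,0,0,0,0,0],[0,0,0,0,0,0]], claw=0.06)

```text
clock: 42.5
ee_pos: [0.6459, -0.0818, 0.0512]
eef_rot: [-0.069, 0.065, -0.703, 0.705]
force: [-0.2, 0.4, 0.2]
width: 0.0602
```

Call:
servo_tool(motion=[[0,-0.006,0,0,0,0],[0,-0.012,0,0,0,0],[0,-0.018,0,0,0,0],[0,-0.022,0,0,0,0],[0,-0.022,0,0,0,0],[0,-0.022,0,0,0,0],[0,-0.018,0,0,0,0],[0,-0.01,0,0,0,0]])

```text
clock: 43.17
ee_pos: [0.6441, -0.0814, 0.1905]
eef_rot: [-0.068, 0.066, -0.703, 0.705]
force: [0.5, -0.0, 0.4]
width: 0.0602
```

Call:
servo_tool(motion=[[0.01,0,-0.004,0,0,0],[0.024,0,-0.008,0,0,0],[0.024,0,-0.008,0,0,0],[0.024,0,-0.008,0,0,0],[0.024,0,-0.008,0,0,0],[0.02,0,-0.007,0,0,0],[0.01,0,-0.003,0,0,0],[0,0,0,0,0,0]])

```text
clock: 43.83
ee_pos: [0.4993, -0.0617, 0.1981]
eef_rot: [-0.075, 0.06, -0.701, 0.707]
force: [0.4, -0.2, -0.2]
width: 0.06
```

```bash
python3 to.py .5 -.05 .18 -79; python3 - <<'E'
from h import *
t=vision.read_camera("top"); s=vision.read_camera("side")
print(proj(vision.camera_params("top"),[[.6655,.0866,.065],[.6542,.003,.085],[.643,-.081,.105]]).round(1))
print(proj(vision.camera_params("side"),[[.6655,.0866,.065],[.6542,.003,.085],[.643,-.081,.105]]).round(1))
cv2.imwrite("pics/c10.png",np.vstack([cv2.resize(t[130:330,90:390],(600,400),interpolation=cv2.INTER_CUBIC)[:300],cv2.resize(s[150:300,120:420],(600,300),interpolation=cv2.INTER_CUBIC)]))
cv2.imwrite("pics/t10.png",cv2.resize(t[130:330,90:390],None,fx=2.6,fy=2.6,interpolation=cv2.INTER_CUBIC))
E
```

```text
clock 43.83 pos [ 0.4993 -0.0617  0.1981] psi -79.06 w 0.06 F [ 0.4 -0.2 -0.2]
shift(tool) [-0.0025  0.018  -0.0116] turn [-0.64 -0.06 -1.11] shift in goal frame [-0.0029  0.0181 -0.0114]
[[243.2 167.3]
 [279.5 169.9]
 [317.5 172.7]]
[[230.6 200.5]
 [261.5 178.5]
 [291.3 157.3]]
```

View pics/c10.png

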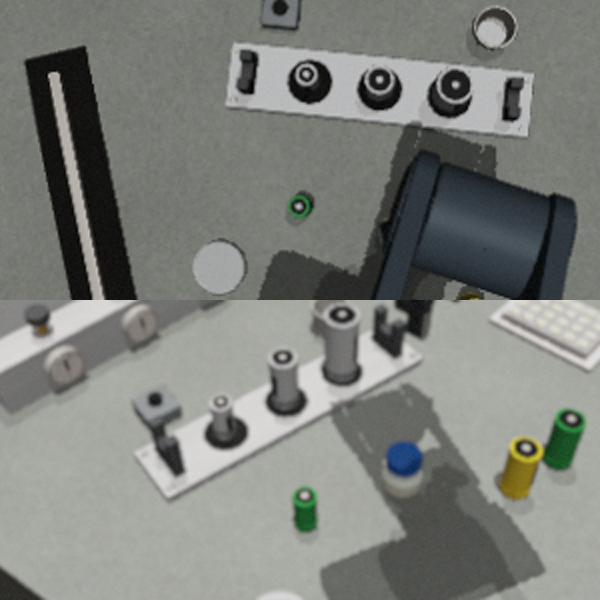

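View pics/t10.png

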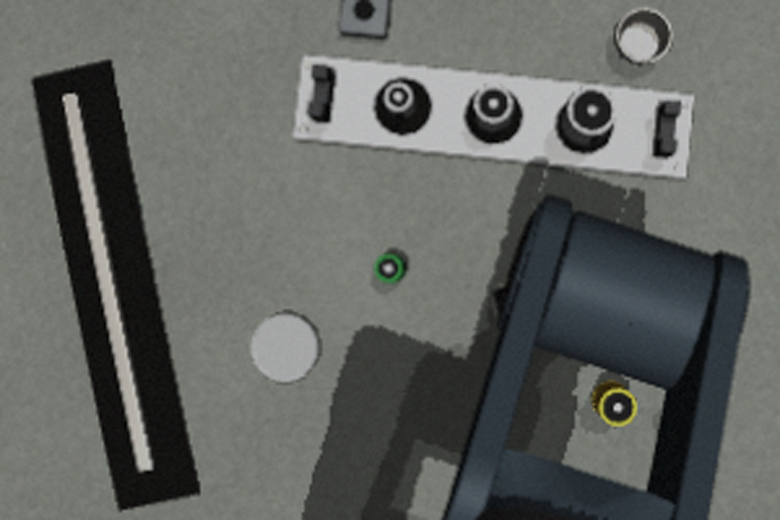

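```bash
python3 -c "
from cell import finish_job; print(finish_job())"
```

```text
the job is handed in; nothing more can be done
None
```

The job is handed in at about 44 s of the 122 s allowed: the bar lies on the mat and the three sleeves stand on the pads in order of size. The large sleeve is on the pad by the cup, the medium one in the middle, and the small one at the other end.

**Bar:** I lifted it straight up and level until clear, then set it back in the brackets once. My first grip was too high on the fingers, and their tips would have hit the mat before the bar did. After gripping it lower I lifted it level again and laid it on the mat. The top camera shows it near the mat's middle line, parallel to it and wholly on it.

**Sleeves:** All stand upright. In the last top picture the large sleeve's cap was within about 0.2 px of where a centred one should appear. The small and medium caps were within about 0.4 px when I checked them after placing. That is roughly 1 mm, with a camera calibration good to about 2 mm. The side view agreed for the small and large sleeves.

**Disagreement:** The wrist camera put each sleeve about 1 mm closer to the robot than the top camera did. I partly corrected for that when placing.

**Uncertain or not seen:** The force reading barely dropped when I set the bar on the mat, so it may have settled the last fraction of a millimetre when the fingers opened. I saw no contact with the look-alikes, dish or jar. In the last pictures the arm was clear of everything.

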